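# Pile wedge-cast solder bars crosswise on the bench scale

### The arm

A 6-joint arm with a two-finger parallel gripper is mounted at the origin on the work surface. World frame = base frame: x ahead of the robot, y to its left, z up, the work surface at z = 0. Lengths are in m, angles in rad, forces in N, time in s.
With the tool pointing down it reaches from about 0.25 to 0.85 m from the base axis. Payload 12.5 kg.
Tool frame: the origin (TCP) lies between the finger pads; the fingertips stand 14 mm ahead of it and the grasp point (between the pads) lies 5 mm behind it; y points along the fingers, z is the direction in which the jaws open and shut, and the axes are right-handed (so a half turn about y gives the same grasp; the last joint's range is limited). The gripper opens to 93 mm and grips with 3 to 60 N. Pads are 15 mm wide; open, the fingers measure 128 mm over their backs; the gripper's body (75 mm by 188 mm) begins 65 mm behind the grasp point.
Start: joints at [1.237, 0.351, 1.652, -0, 1.139, -0.085], TCP at [0.135, 0.533, 0.233] pointing down, gripper open.
Joint ranges: [-2.75, 2.75], [-0.79, 2.1], [0.01, 2.65], [-1.57, 4.71], [0.07, 3.14], [-2.87, 2.87]. Speed limits (rad/s): [2.22, 2.22, 2.79, 3.14, 3.14, 3.14].

### API

Orientations are given as a 3x3 rotation matrix whose columns are the frame's x, y, z axes.
In Python, from plant import get_obs, snapshot, camera_info, arm gives the robot as it stands.
- The arm moves only by the tool drive_tool, never from a script. Its arguments are lists of equal length, an entry for each row: "dr": the turn, a rotation vector about the tool's x, y, z scaled (see below), a list of three; "slide": the shift along the tool's x, y, z scaled (see below), a list of three; "hand": the opening, from -1 (shut) to 1 (fully open). A call has 1 to 20 rows; each row is the pose to reach, as a shift and turn from the pose commanded when the call began, along the tool's axes at that moment; what a row does not reach only later rows make up. The controller multiplies each number of a shift by 0.5 m and each number of a turn by pi/2 rad. A row lasts 1/10 s, in which the tool goes at most 50 mm and 8.59 degrees, less where a joint would pass 70% of its speed; a pose out of reach is approached as far as the arm can. A call with a number of a shift or a turn outside -1 to 1 is refused whole. A call with a gripper value outside its range is refused whole. The fingers move at their own pace and stop on an object; "squeeze" is the grip in N (left out, the last holds). Time passes only in rows, so rows that repeat a pose let the fingers close. It gives the time, the measured TCP pose, the force and the opening at its end, in the units of the state.
- get_obs(): the state, without advancing time (a new reading comes with each control period).
- snapshot(name): name is "scene" or "top" or "wrist"; returns (picture, depth): 480x640x3 uint8, red, green, blue; 480x640 float32, m along the optical axis (not along the pixel's ray), 0 where there is no reading.
- camera_info(name): a dict with "fx", "fy", "cx", "cy" (pixels), "world_to_cam" (4x4, takes a point from world to camera coordinates). Camera axes: x right, y down, z forward; pixel columns grow to the right and rows downward; lengths in m; the calibration is good to about 2 mm. A picture is of the moment at which its call begins: read the wrist's pose just before it. camera_info takes no time and is no camera call; for the wrist camera it gives the pose at the moment of the call.
- arm.job_done(): hands the job in, once; it reports no verdict.
The state is a dict: "clock": time; "joint_positions": joint angles; "qvel": joint speeds; "effort": joint torques, N m; "eef_pos": TCP position; "orientation": TCP orientation; "contact_force": force on the tool from outside, world axes, zero at the start; "wrist_torque": the same for the moment, N m; "grip_width": opening from 0.0 (shut) to 1.0 (fully open).
Only numpy, scipy, OpenCV 4.12 (cv2) and the standard library are available. Lean on these libraries where they do the work, as an engineer would, in place of code of your own. Each camera call takes 0.05 s, during which the arm holds its last target.

### The job

Weigh out this batch of wedge-shaped solder bars as one neat pile on the bench scale, on top of the bar that already lies there. Lay the other wide bar straight on it, turned end for end (thick end over thin end) so that the top comes out level; then lay the two narrow bars across the middle, at right angles to the wide ones, again one on the other, thick end over thin end. Set each bar down gently and centred on those below without dropping it or leaning hard on the scale, let go, and leave the things around undisturbed.

Things in the scene. Friction and masses are not known exactly. Their poses are not given: they have to be found in the camera images.
- base_bar: Cast-metal wedge bar 96 long, 40 wide, upright sides; top slopes evenly from 24 high (thin end) to 34 (thick end), 5.95 deg, 29 at mid-length. Origin: centre of the flat underside; +x to the thick end, +z out through the top. 780 g +-15 %, centre of mass 3 mm from middle towards thick end. Starts level on the scale deck, any heading: bottom of the pile.
- wide_bar: Same shape, size, mass and axes as the base bar (40 mm wide). Starts on the sloping stand, lengthwise up the 35 deg slope, underside on the ribs, thick end low against the lip. The three bars on the stand are in any order, 76 mm centre to centre.
- narrow_bar_1: As the base bar in length, heights and axes, but 28 mm wide and 550 g +-15 %. Starts on the sloping stand, lengthwise up the 35 deg slope, underside on the ribs, thick end low against the lip. The three bars on the stand are in any order, 76 mm centre to centre.
- narrow_bar_2: Same as narrow_bar_1, 28 mm wide. Starts on the sloping stand, lengthwise up the 35 deg slope, underside on the ribs, thin end low against the lip. The three bars on the stand are in any order, 76 mm centre to centre.
- base_bar_thick (a point): centre of the thick end face of the base bar, 48 mm from its origin along +x and 15 mm above its underside
- base_bar_thin (a point): centre of the thin end face of the base bar, 48 mm from its origin along -x and 15 mm above its underside
- wide_bar_thick (a point): centre of the thick end face of the wide bar, 48 mm from its origin along +x and 15 mm above its underside
- wide_bar_thin (a point): centre of the thin end face of the wide bar, 48 mm from its origin along -x and 15 mm above its underside
- narrow_bar_1_thick (a point): centre of the thick end face of the narrow bar 1, 48 mm from its origin along +x and 15 mm above its underside
- narrow_bar_1_thin (a point): centre of the thin end face of the narrow bar 1, 48 mm from its origin along -x and 15 mm above its underside
- narrow_bar_2_thick (a point): centre of the thick end face of the narrow bar 2, 48 mm from its origin along +x and 15 mm above its underside
- narrow_bar_2_thin (a point): centre of the thin end face of the narrow bar 2, 48 mm from its origin along -x and 15 mm above its underside
- stand: Fixed grey sheet-metal stand, 150 mm deep, 236 wide; its ramp rises at 35 deg along the stand's -x (towards the robot, bars facing away from it). Two cross ribs 10 mm high hold the bars off the sheet, so fingertips may reach up to 10 mm below a bar's underside at mid-length; a lip 24 mm high runs along the foot. Origin: centre of footprint; bar origins stand 56 mm above the table.
- deck (a joint): how far the scale's deck is pressed down (m): 0 empty; a spring of 4 N per mm, damped; it grows downwards. Overload is at 0.014; the stop is at 0.020.
- deck_top (a point): centre of the top of the scale's 160 mm square steel deck, 70 mm above the table when empty. The deck moves straight up and down and stays level. The white base below it is 200 mm square, 40 mm high and fixed.
- meter: bystander: black multimeter 80 x 120 mm, 49 mm high with its dial; origin under its centre
- spool: bystander: grey wire reel, 56 mm diameter, 40 mm high, standing between stand and scale; origin under its centre
- bottle: bystander: clear bottle, 52 mm diameter, 150 mm high; origin under its centre
- beaker: bystander: glass beaker, 68 mm diameter, 85 mm high; origin under its centre
- mouse: bystander: grey computer mouse 100 x 58 x 26 mm; origin under its centre
- screwdriver: bystander: screwdriver lying on the table near the far edge, about 200 mm long
- carton: bystander: small carton 70 x 100 x 55 mm; origin under its centre
There are look-alikes about, which are no part of the job. What is shaped like the wide_bar but blue is not meant.

How it is judged:
By the outcome, as a careful person would: the job done as asked, in the order asked, and still so for the second after the job is handed in, with the robot touching nothing.
It also fails if it takes over 72 s, if anything falls off the work surface, if the arm or the gripper's body presses on something with over 40 N, if the wrist force passes 120 N, or if a joint passes its speed limit or range.

## Working session

There is one attempt and no reset: what is moved stays moved. The work goes in short steps, Python scripts to look and compute and a tool call to move; the robot and the scene stay as the last step left them, time stands still between calls to the robot, and variables do not carry over. Pictures are saved under pics/ and viewed, and the job is handed in when it is done.

Besides the shell and the picture viewer there is one more tool, called after ">>>" as name(argument=value, ...) on one line, values as JSON. drive_tool: Moves the arm, as the interface text tells. Shifts and turns lie within -1 to 1; 1 stands for 0.5 m of shift or pi/2 rad of turn. Its arguments: {"type":"object","properties":{"dr":{"type":"array","items":{"type":"array","items":{"type":"number","minimum":-1,"maximum":1}}},"slide":{"type":"array","items":{"type":"array","items":{"type":"number","minimum":-1,"maximum":1}}},"hand":{"type":"array","items":{"type":"number"}},"squeeze":{"type":"number"}},"required":["dr","slide","hand"]}

```bash
ls; mkdir -p pics
python3 - <<'E'
from plant import get_obs, snapshot, camera_info, arm
import cv2, numpy as np
o=get_obs(); print({k:np.round(v,3).tolist() for k,v in o.items()})
for n in ['scene','top','wrist']:
    c=camera_info(n); print(n,c['fx'],c['fy'],c['cx'],c['cy'],np.round(c['world_to_cam'],4).tolist())
    p,d=snapshot(n); cv2.imwrite(f'pics/{n}0.png',p[:,:,::-1]); np.save(f'{n}0.npy',d); np.save(f'{n}0c.npy',c['world_to_cam'])
E
```

```text
pics
{'clock': 0.0, 'joint_positions': [1.237, 0.351, 1.652, -0.0, 1.139, -0.085], 'qvel': [0.001, 0.002, 0.003, 0.002, -0.002, -0.0], 'effort': [0.002, -49.731, -28.525, 0.07, 0.026, -0.0], 'eef_pos': [0.135, 0.533, 0.232], 'orientation': [[0.969, -0.0, 0.246], [-0.246, -0.001, 0.969], [-0.0, -1.0, -0.001]], 'contact_force': [0.95, 0.016, 0.226], 'wrist_torque': [-0.002, 0.027, 0.009], 'grip_width': 1.005}
scene 457.1711365577586 457.1711365577586 326.66610869435016 236.53712796259964 [[0.8159, 0.5781, -0.0007, -0.4544], [0.4765, -0.6731, -0.5656, -0.2026], [-0.3275, 0.4611, -0.8247, 1.3679], [0.0, 0.0, 0.0, 1.0]]
top 473.80398619478143 473.80398619478143 306.5480239007689 238.07259119342336 [[-0.0166, -0.9999, 0.0037, 0.0133], [-0.9811, 0.0156, -0.1931, 0.5502], [0.193, -0.0068, -0.9812, 1.3079], [0.0, 0.0, 0.0, 1.0]]
wrist 375.2345553830119 375.2345553830119 316.01831595643483 233.1509326908908 [[0.2468, 0.9691, 0.0, -0.5489], [0.9412, -0.2397, 0.2379, -0.0277], [0.2306, -0.0587, -0.9713, 0.3882], [0.0, 0.0, 0.0, 1.0]]
```

View pics/scene0.png

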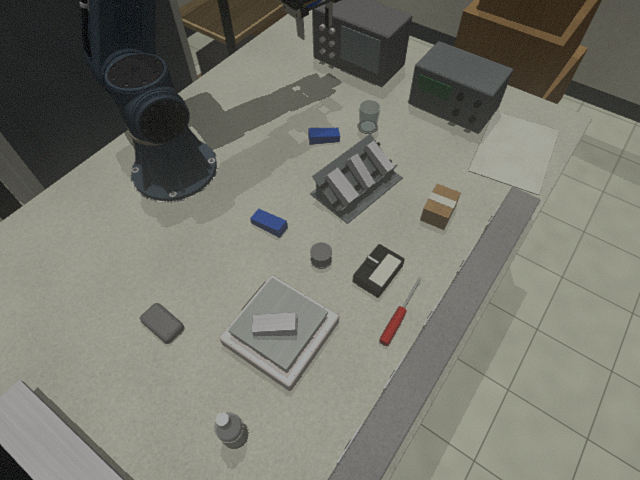

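View pics/top0.png

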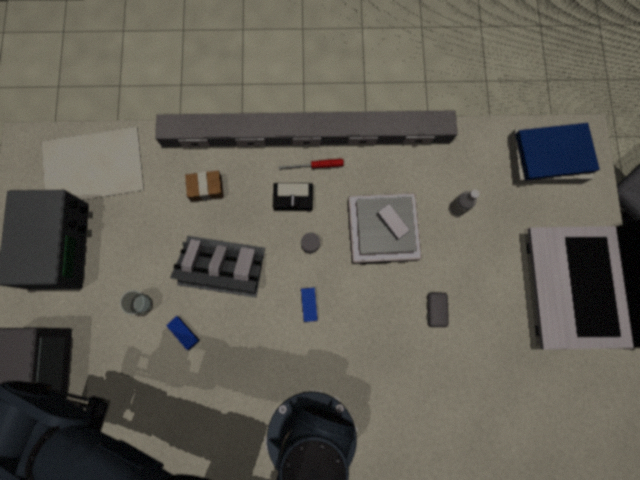

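View pics/wrist0.png

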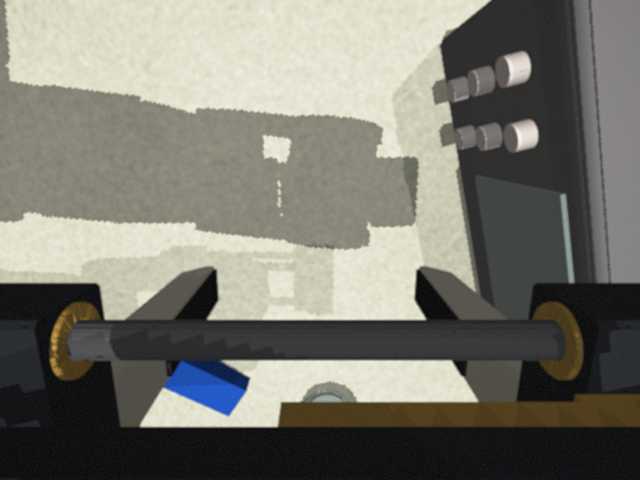

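The top view shows the stand with three bars at about (190,255), (216,260) and (243,263), and the base bar on the scale at (393,222). I'll zoom in on both.

Run:
```python
import cv2, numpy as np
t=cv2.imread('pics/top0.png'); s=cv2.imread('pics/scene0.png')
a=cv2.resize(t[225:305,160:280],(600,400),interpolation=cv2.INTER_CUBIC)
b=cv2.resize(t[185:275,340:430],(400,400),interpolation=cv2.INTER_CUBIC)
cv2.imwrite('pics/z1.png',cv2.resize(np.hstack([a,b]),(800,320)))
a=cv2.resize(s[130:230,300:410],(440,400),interpolation=cv2.INTER_CUBIC)
b=cv2.resize(s[270:390,215:345],(433,400),interpolation=cv2.INTER_CUBIC)
cv2.imwrite('pics/z2.png',cv2.resize(np.hstack([a,b]),(800,366)))
```

```text
(no output)
```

View pics/z1.png

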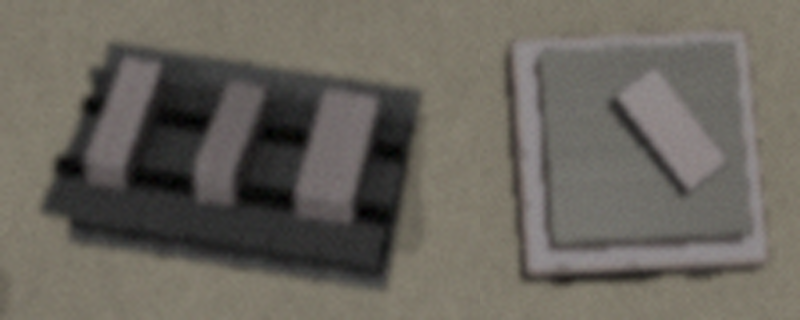

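View pics/z2.png

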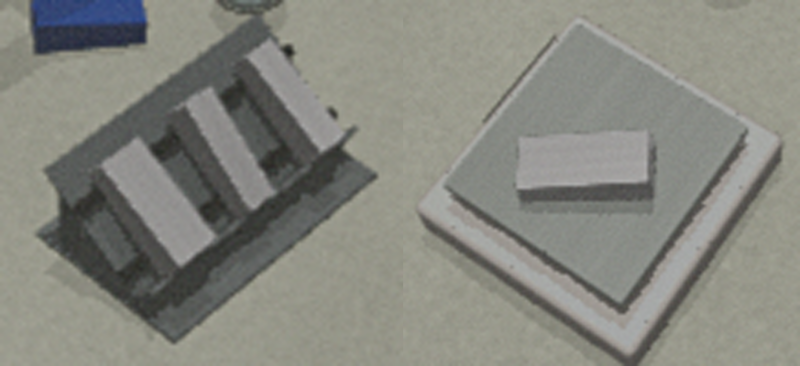

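```bash
cat > h.py <<'E'
import numpy as np, cv2
from plant import get_obs, snapshot, camera_info, arm
def K(c): return c['fx'],c['fy'],c['cx'],c['cy']
def pts(c,d,uv):
    uv=np.atleast_2d(uv).astype(float); fx,fy,cx,cy=K(c); W=np.linalg.inv(c['world_to_cam'])
    z=d[uv[:,1].astype(int),uv[:,0].astype(int)]
    p=np.c_[(uv[:,0]-cx)/fx*z,(uv[:,1]-cy)/fy*z,z]
    return p@W[:3,:3].T+W[:3,3]
def ray(c,uv):
    uv=np.atleast_2d(uv).astype(float); fx,fy,cx,cy=K(c); W=np.linalg.inv(c['world_to_cam'])
    r=np.c_[(uv[:,0]-cx)/fx,(uv[:,1]-cy)/fy,np.ones(len(uv))]@W[:3,:3].T
    return W[:3,3],r
def onplane(c,uv,n,p0):
    o,r=ray(c,uv); n=np.asarray(n,float); s=((np.asarray(p0)-o)@n)/(r@n); return o+r*s[:,None]
def onz(c,uv,z): return onplane(c,uv,[0,0,1],[0,0,z])
def proj(c,P):
    P=np.atleast_2d(P); q=P@c['world_to_cam'][:3,:3].T+c['world_to_cam'][:3,3]; fx,fy,cx,cy=K(c)
    return np.c_[q[:,0]/q[:,2]*fx+cx,q[:,1]/q[:,2]*fy+cy]
E
python3 - <<'E'
from h import *
o=get_obs(); c=camera_info('wrist'); W=np.linalg.inv(c['world_to_cam'])
R=np.array(o['orientation']);print('cam in tool',R.T@(W[:3,3]-o['eef_pos']), 'axes', (R.T@W[:3,:3]).round(3).tolist())
c=camera_info('top'); d=np.load('top0.npy')
for u in [(393,222),(372,240),(410,245),(190,255),(216,258),(243,263),(310,242),(293,198),(463,205),(203,185),(437,310),(310,305),(142,303),(215,232),(215,290)]:
    print(u,pts(c,d,u).round(3))
E
```

```text
cam in tool [-0.06508578 -0.15149883 -0.00096974] axes [[0.001, 0.971, 0.238], [-0.001, -0.238, 0.971], [1.0, -0.001, 0.001]]
(393, 222) [[ 0.584 -0.239  0.094]]
(372, 240) [[ 0.539 -0.181  0.068]]
(410, 245) [[ 0.522 -0.288  0.072]]
(190, 255) [[0.501 0.329 0.086]]
(216, 258) [[0.492 0.258 0.081]]
(243, 263) [[0.476 0.182 0.087]]
(310, 242) [[ 0.541 -0.005  0.044]]
(293, 198) [[0.67  0.042 0.053]]
(463, 205) [[ 0.631 -0.439  0.095]]
(203, 185) [[0.714 0.306 0.054]]
(437, 310) [[ 0.341 -0.363  0.029]]
(310, 305) [[ 0.361 -0.002  0.025]]
(142, 303) [[0.376 0.484 0.005]]
(215, 232) [[0.584 0.278 0.001]]
(215, 290) [[0.41  0.274 0.   ]]
```

>>> drive_tool(dr=[[0,0,0],[0,0,0],[0,0,0],[0,0,0],[0,0,0],[0,0,0],[0,0,0],[0,0,0],[0,0,0],[0,0,0],[0,0,0],[0,0,0],[0,0,0],[0,0,0]], slide=[[0.914,0.02,-0.362],[0.914,0.02,-0.362],[0.914,0.02,-0.362],[0.914,0.02,-0.362],[0.914,0.02,-0.362],[0.914,0.02,-0.362],[0.914,0.02,-0.362],[0.914,0.02,-0.362],[0.914,0.02,-0.362],[0.914,0.02,-0.362],[0.914,0.02,-0.362],[0.914,0.02,-0.362],[0.914,0.02,-0.362],[0.914,0.02,-0.362]], hand=[0.2,0.2,0.2,0.2,0.2,0.2,0.2,0.2,0.2,0.2,0.2,0.2,0.2,0.2], squeeze=30)

```text
clock: 1.55
eef_pos: [0.5329, 0.246, 0.2228]
orientation: [[0.97, -0.0, 0.245], [-0.245, 0.0, 0.97], [-0.0, -1.0, 0.0]]
contact_force: [-0.3, 0.1, -0.5]
grip_width: 0.599
```

Run:
```python
from h import *
import pickle
o=get_obs(); c=camera_info('wrist'); p,d=snapshot('wrist')
print(o['clock'],o['eef_pos'],np.abs(o['qvel']).max(),o['joint_positions'])
cv2.imwrite('pics/w1.png',p[:,:,::-1]); pickle.dump((o,c,p,d),open('w1.pkl','wb'))
```

```text
1.55 [0.53287506 0.24598376 0.22275913] 0.003656140919290637 [ 3.53119962e-01  4.27489716e-01  1.56370122e+00  9.80708672e-05
  1.15053212e+00 -9.70417177e-01]
```

View pics/w1.png

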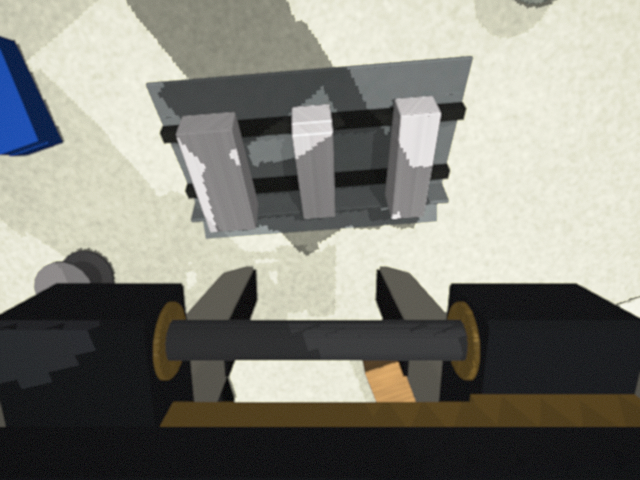

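Run:
```python
from h import *
import pickle
o,c,p,d=pickle.load(open('w1.pkl','rb'))
vv,uu=np.mgrid[85:235,150:475]; P=pts(c,d,np.c_[uu.ravel(),vv.ravel()]); uv=np.c_[uu.ravel(),vv.ravel()]
# planes for bars: select pixel boxes on tops
boxes={'wide':(198,145,228,200),'mid':(303,145,323,205),'right':(400,125,425,195)}
for k,(a,b,e,f) in boxes.items():
    m=(uv[:,0]>=a)&(uv[:,0]<e)&(uv[:,1]>=b)&(uv[:,1]<f); q=P[m]; m0=q.mean(0)
    U,S,V=np.linalg.svd(q-m0); n=V[2]*np.sign(V[2,2]); res=(q-m0)@n
    print(k,m0.round(4),'n',n.round(3),'tilt',np.degrees(np.arccos(n[2])).round(2),'az',np.degrees(np.arctan2(n[1],n[0])).round(2),'rms',res.std().round(5))
    # inliers over an enlarged box
    big=(uv[:,0]>=a-30)&(uv[:,0]<e+30)&(uv[:,1]>=b-50)&(uv[:,1]<f+45)
    r=(P-m0)@n; M=big&(abs(r)<0.003)
    img=np.zeros(p.shape[:2],np.uint8); img[uv[M][:,1],uv[M][:,0]]=255
    img=cv2.morphologyEx(img,cv2.MORPH_OPEN,np.ones((5,5)))
    N,L,st,ce=cv2.connectedComponentsWithStats(img); i=1+np.argmax(st[1:,4])
    ys,xs=np.nonzero(L==i); Q=onplane(c,np.c_[xs,ys],n,m0)
    # in-plane axes
    ax=np.array([n[2],0,-n[0]]); ax/=np.linalg.norm(ax); ay=np.cross(n,ax)
    q2=np.c_[(Q-m0)@ax,(Q-m0)@ay].astype(np.float32)
    rect=cv2.minAreaRect(q2*1000); cc=m0+ax*rect[0][0]/1000+ay*rect[0][1]/1000
    box=cv2.boxPoints(rect)/1000; e1=box[1]-box[0]; e2=box[2]-box[1]; e=e1 if np.linalg.norm(e1)>np.linalg.norm(e2) else e2
    dv=ax*e[0]+ay*e[1]; dv*=np.sign(dv[0]); dv/=np.linalg.norm(dv)
    print('  center',cc.round(4),'size',np.round(rect[1],1),'dir',dv.round(3),'yaw',np.degrees(np.arctan2(dv[1],dv[0])).round(2))
```

```text
wide [0.4727 0.1798 0.0877] n [-0.303 -0.913  0.273] tilt 74.16 az -108.33 rms 0.0063
  center [ 0.4429  0.1285 -0.117 ] size [640.1 224.3] dir [ 0.146 -0.327 -0.934] yaw -66.0
mid [0.4937 0.2524 0.0844] n [-0.252 -0.968  0.004] tilt 89.77 az -104.6 rms 0.00443
  center [  11.097    -4.9604 -587.4303] size [1.3303932e+06 3.4270000e+02] dir [ 0.018 -0.009 -1.   ] yaw -26.15
right [0.5011 0.3283 0.0851] n [0.242 0.904 0.353] tilt 69.35 az 75.01 rms 0.00522
  center [0.5311 0.336  0.0449] size [ 85.9 194.8] dir [ 0.869 -0.04  -0.493] yaw -2.65
```

Run:
```python
from h import *
import pickle
o,c,p,d=pickle.load(open('w1.pkl','rb'))
for u in (212,312,415): print(u,d[95:225:6,u].round(4), d[95:225:6,u+3].round(4))
print(d[255,300:340:4])
v,u=np.mgrid[120:200:1,198:228]; print(d[170:176,205:225].round(3))
```

```text
212 [0.2777 0.2817 0.2857 0.2902 0.2734 0.2672 0.2628 0.2658 0.2677 0.272
 0.2748 0.277  0.2827 0.286  0.2895 0.2921 0.2971 0.3007 0.3053 0.3094
 0.3137 0.3176] [0.2785 0.2821 0.2852 0.2892 0.2731 0.2687 0.2633 0.2654 0.2693 0.2723
 0.2744 0.2774 0.2818 0.2854 0.2886 0.2929 0.2976 0.3009 0.3052 0.3099
 0.3148 0.3182]
312 [0.2817 0.2854 0.2753 0.2704 0.2649 0.2614 0.2579 0.2583 0.2631 0.268
 0.2714 0.2781 0.2819 0.2872 0.2917 0.2983 0.304  0.3095 0.3166 0.3228
 0.3307 0.3793] [0.2816 0.2864 0.2751 0.2691 0.2644 0.2619 0.2569 0.2573 0.264  0.2682
 0.2725 0.2777 0.282  0.2881 0.2914 0.2976 0.3045 0.309  0.3151 0.3227
 0.3288 0.3786]
415 [0.285  0.2716 0.2666 0.2628 0.2621 0.2649 0.2685 0.271  0.2745 0.2783
 0.2816 0.2851 0.2886 0.2927 0.2978 0.3004 0.3051 0.3075 0.3125 0.32
 0.322  0.379 ] [0.2857 0.2719 0.2663 0.2614 0.2621 0.2642 0.2679 0.2709 0.2746 0.278
 0.2817 0.2849 0.2886 0.2916 0.2958 0.3009 0.3047 0.3095 0.3131 0.3194
 0.3213 0.3789]
[0.39166278 0.39351875 0.3917795  0.389579   0.39069057 0.39115494
 0.3920266  0.39195886 0.39068693 0.39101067]
[[0.285 0.283 0.284 0.283 0.284 0.285 0.284 0.285 0.285 0.282 0.284 0.284
  0.284 0.285 0.283 0.285 0.283 0.284 0.285 0.285]
 [0.284 0.284 0.285 0.284 0.283 0.285 0.285 0.285 0.285 0.284 0.284 0.285
  0.284 0.286 0.285 0.285 0.284 0.286 0.286 0.284]
 [0.285 0.285 0.285 0.286 0.284 0.285 0.284 0.286 0.285 0.285 0.286 0.285
  0.285 0.285 0.286 0.287 0.286 0.285 0.285 0.285]
 [0.286 0.285 0.285 0.286 0.285 0.288 0.286 0.286 0.286 0.286 0.285 0.287
  0.285 0.286 0.285 0.287 0.285 0.286 0.286 0.286]
 [0.285 0.286 0.286 0.285 0.285 0.287 0.286 0.287 0.286 0.287 0.286 0.286
  0.287 0.287 0.287 0.287 0.287 0.286 0.287 0.287]
 [0.285 0.286 0.286 0.286 0.287 0.286 0.288 0.285 0.286 0.287 0.287 0.287
  0.287 0.288 0.287 0.286 0.288 0.288 0.287 0.287]]
```

```bash
cat >> h.py <<'E'
def plane(q):
    A=np.c_[q[:,:2],np.ones(len(q))]
    for _ in range(4):
        s=np.linalg.lstsq(A,q[:,2],rcond=None)[0]; r=q[:,2]-A@s; k=abs(r)<2.5*r.std()+1e-9; A,q=A[k],q[k]
    n=np.array([-s[0],-s[1],1]); n/=np.linalg.norm(n); return n,q.mean(0),r.std()
def topface(c,P,uv,shape,box,grow=(40,40,60,50),tol=0.0035):
    a,b,e,f=box
    m=(uv[:,0]>=a)&(uv[:,0]<e)&(uv[:,1]>=b)&(uv[:,1]<f); n,m0,r=plane(P[m])
    big=(uv[:,0]>=a-grow[0])&(uv[:,0]<e+grow[1])&(uv[:,1]>=b-grow[2])&(uv[:,1]<f+grow[3])
    M=big&(abs((P-m0)@n)<tol)
    img=np.zeros(shape,np.uint8); img[uv[M][:,1].astype(int),uv[M][:,0].astype(int)]=255
    img=cv2.morphologyEx(img,cv2.MORPH_OPEN,np.ones((7,7)))
    N,L,st,ce=cv2.connectedComponentsWithStats(img); i=1+np.argmax(st[1:,4])
    ys,xs=np.nonzero(L==i); k=np.isin(L[uv[:,1].astype(int),uv[:,0].astype(int)],i)&M
    n,m0,r=plane(P[k])
    Q=onplane(c,np.c_[xs,ys],n,m0)
    ax=np.array([n[2],0,-n[0]]); ax/=np.linalg.norm(ax); ay=np.cross(n,ax)
    q2=np.c_[(Q-m0)@ax,(Q-m0)@ay].astype(np.float32)
    rect=cv2.minAreaRect(q2*1000); cc=m0+ax*rect[0][0]/1000+ay*rect[0][1]/1000
    bx=cv2.boxPoints(rect)/1000; e1=bx[1]-bx[0]; e2=bx[2]-bx[1]; ee=e1 if np.linalg.norm(e1)>np.linalg.norm(e2) else e2
    dv=ax*ee[0]+ay*ee[1]; dv*=np.sign(dv[0]); dv/=np.linalg.norm(dv)
    corners=m0+bx[:,:1]*ax+bx[:,1:]*ay
    print('n',n.round(3),'tilt',np.degrees(np.arccos(n[2])).round(2),'az',np.degrees(np.arctan2(n[1],n[0])).round(2),'rms',r.round(5),
     '\n  c',cc.round(4),'size',np.round(rect[1],1),'dir',dv.round(3),'yaw',np.degrees(np.arctan2(dv[1],dv[0])).round(2))
    return n,cc,dv,corners,(L==i)
E
python3 - <<'E'
from h import *
import pickle
o,c,p,d=pickle.load(open('w1.pkl','rb'))
vv,uu=np.mgrid[85:235,150:475]; uv=np.c_[uu.ravel(),vv.ravel()]; P=pts(c,d,uv)
vis=p[:,:,::-1].copy()
for k,b in {'wide':(198,145,228,200),'mid':(303,145,323,205),'right':(400,125,425,195)}.items():
    print(k); n,cc,dv,co,M=topface(c,P,uv,p.shape[:2],b)
    cv2.polylines(vis,[proj(c,co).round().astype(int).reshape(-1,1,2)],True,(0,255,0),1)
q=P[(uv[:,1]>210)&0==0]
cv2.imwrite('pics/v1.png',vis[60:260,130:490])
E
```

```text
wide
n [ 0.478 -0.082  0.874] tilt 29.02 az -9.77 rms 0.00066 
  c [0.4839 0.1804 0.08  ] size [40.5 95.8] dir [ 0.862 -0.147 -0.485] yaw -9.69
mid
n [ 0.646 -0.111  0.756] tilt 40.92 az -9.76 rms 0.00063 
  c [0.4982 0.2544 0.0794] size [27.8 96.5] dir [ 0.745 -0.128 -0.655] yaw -9.72
right
n [ 0.477 -0.087  0.874] tilt 29.02 az -10.35 rms 0.00065 
  c [0.5095 0.3289 0.0802] size [28.4 95.9] dir [ 0.862 -0.148 -0.485] yaw -9.73
```

View pics/v1.png

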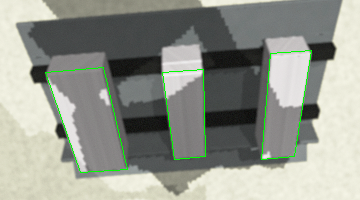

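>>> drive_tool(dr=[[0,0,0],[0,0,0],[0,0,0],[0,0,0],[0,0,0],[0,0,0],[0,0,0],[0,0,0],[0,0,0],[0,0,0],[0,0,0],[0,0,0],[0,0,0],[0,0,0]], slide=[[0.427,-0.034,-0.916],[0.427,-0.034,-0.916],[0.427,-0.034,-0.916],[0.427,-0.034,-0.916],[0.427,-0.034,-0.916],[0.427,-0.034,-0.916],[0.427,-0.034,-0.916],[0.427,-0.034,-0.916],[0.427,-0.034,-0.916],[0.427,-0.034,-0.916],[0.427,-0.034,-0.916],[0.427,-0.034,-0.916],[0.427,-0.034,-0.916],[0.427,-0.034,-0.916]], hand=[0.2,0.2,0.2,0.2,0.2,0.2,0.2,0.2,0.2,0.2,0.2,0.2,0.2,0.2])

```text
clock: 3.0
eef_pos: [0.628, -0.2496, 0.2399]
orientation: [[0.97, 0.0, 0.244], [-0.244, 0.0, 0.97], [-0.0, -1.0, 0.0]]
contact_force: [-0.7, 1.5, -0.5]
grip_width: 0.599
```

Run:
```python
from h import *
import pickle
o=get_obs(); c=camera_info('wrist'); p,d=snapshot('wrist')
print(o['clock'],o['eef_pos'],np.abs(o['qvel']).max(),o['joint_positions'])
cv2.imwrite('pics/w2.png',p[:,:,::-1]); pickle.dump((o,c,p,d),open('w2.pkl','wb'))
```

```text
3.0 [ 0.62801942 -0.24956969  0.23988471] 0.0036772094316880593 [-4.47188237e-01  5.77555211e-01  1.28159363e+00  1.86145519e-04
  1.28251815e+00 -1.77111761e+00]
```

View pics/w2.png

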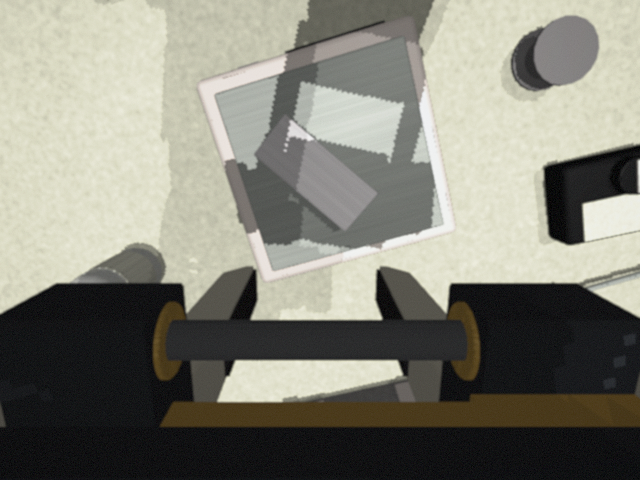

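The picture shows the base bar with its ends at about (285,135) and (355,210) on the deck. I'll fit its top face.

Run:
```python
from h import *
import pickle
o,c,p,d=pickle.load(open('w2.pkl','rb'))
vv,uu=np.mgrid[90:255,230:420]; uv=np.c_[uu.ravel(),vv.ravel()]; P=pts(c,d,uv)
vis=p[:,:,::-1].copy()
n,cc,dv,co,M=topface(c,P,uv,p.shape[:2],(303,158,330,185),(60,60,60,60))
cv2.polylines(vis,[proj(c,co).round().astype(int).reshape(-1,1,2)],True,(0,255,0),1)
cv2.imwrite('pics/v2.png',cv2.resize(vis[20:290,180:460],None,fx=2,fy=2))
vv,uu=np.mgrid[200:225,385:420]; q=pts(c,d,np.c_[uu.ravel(),vv.ravel()]); print(plane(q))
for u in [(217,97),(408,40),(443,228),(270,270)]: print(onz(c,u,.068).round(4))
```

```text
n [-0.084 -0.062  0.995] tilt 5.98 az -143.61 rms 0.00069 
  c [ 0.5886 -0.2407  0.0966] size [94.1 39.8] dir [0.802 0.588 0.104] yaw 36.22
(array([ 0.00201672, -0.00825904,  0.99996386]), array([ 0.64167755, -0.17597076,  0.06778226]), np.float64(0.0007098603562542755))
[[ 0.5111 -0.3039  0.068 ]]
[[ 0.5074 -0.145   0.068 ]]
[[ 0.6646 -0.1436  0.068 ]]
[[ 0.6648 -0.3027  0.068 ]]
```

View pics/v2.png

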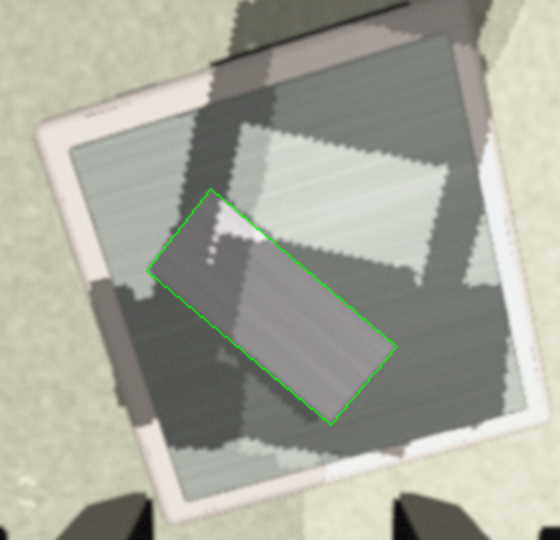

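```bash
cat >> h.py <<'E'
from scipy.spatial.transform import Rotation as Rn
yaw=np.radians(-9.72); s35,c35=np.sin(np.radians(35)),np.cos(np.radians(35))
N0=np.array([s35*np.cos(yaw),s35*np.sin(yaw),c35]); X0=np.array([c35*np.cos(yaw),c35*np.sin(yaw),-s35])
def frame(x,y): return np.c_[x,y,np.cross(x,y)]
RS=frame(X0,-N0)
TOPC={'wide':np.array([.4839,.1804,.0800]),'n2':np.array([.4982,.2544,.0794]),'n1':np.array([.5095,.3289,.0802])}
def rel(o,R,p):
    R0=np.array(o['orientation']); U,_,V=np.linalg.svd(R0); R0=U@V
    rv=Rn.from_matrix(R0.T@R).as_rotvec(); t=R0.T@(np.asarray(p)-o['eef_pos'])
    print('dr',(rv/(np.pi/2)).round(4).tolist(),'slide',(t/.5).round(4).tolist(),'deg',np.degrees(np.linalg.norm(rv)).round(1),'mm',(np.linalg.norm(t)*1000).round(1))
E
python3 - <<'E'
from h import *
o=get_obs()
G=TOPC['wide']-.013*N0
print(G); rel(o,RS,G+.09*N0)
E
```

```text
[0.47655055 0.18165891 0.06935102]
dr [-0.0151, -0.0477, 0.3888] slide [-0.4018, 0.1938, 0.7705] deg 35.3 mm 445.2
```

>>> drive_tool(dr=[[-0.015,-0.048,0.389],[-0.015,-0.048,0.389],[-0.015,-0.048,0.389],[-0.015,-0.048,0.389],[-0.015,-0.048,0.389],[-0.015,-0.048,0.389],[-0.015,-0.048,0.389],[-0.015,-0.048,0.389],[-0.015,-0.048,0.389],[-0.015,-0.048,0.389],[-0.015,-0.048,0.389],[-0.015,-0.048,0.389],[-0.015,-0.048,0.389],[-0.015,-0.048,0.389]], slide=[[-0.402,0.194,0.77],[-0.402,0.194,0.77],[-0.402,0.194,0.77],[-0.402,0.194,0.77],[-0.402,0.194,0.77],[-0.402,0.194,0.77],[-0.402,0.194,0.77],[-0.402,0.194,0.77],[-0.402,0.194,0.77],[-0.402,0.194,0.77],[-0.402,0.194,0.77],[-0.402,0.194,0.77],[-0.402,0.194,0.77],[-0.402,0.194,0.77]], hand=[0.25,0.25,0.25,0.25,0.25,0.25,0.25,0.25,0.25,0.25,0.25,0.25,0.25,0.25])

```text
clock: 4.45
eef_pos: [0.5283, 0.1704, 0.1429]
orientation: [[0.807, -0.565, 0.172], [-0.14, 0.099, 0.985], [-0.574, -0.819, 0.0]]
contact_force: [-0.2, 0.1, 0.2]
grip_width: 0.629
```

Run:
```python
from h import *
o=get_obs()
G=TOPC['wide']-.013*N0
print(np.round(o['joint_positions'],3),np.abs(o['qvel']).max()); rel(o,RS,G)
```

```text
[ 0.143  0.753  1.346  0.179  1.629 -1.299] 0.002997486250716683
dr [-0.0011, -0.0013, -0.0] slide [-0.0023, 0.1811, 0.0044] deg 0.2 mm 90.6
```

>>> drive_tool(dr=[[0,0,0],[0,0,0],[0,0,0],[0,0,0],[0,0,0],[0,0,0],[0,0,0]], slide=[[-0.002,0.04,0.004],[-0.002,0.08,0.004],[-0.002,0.12,0.004],[-0.002,0.15,0.004],[-0.002,0.17,0.004],[-0.002,0.181,0.004],[-0.002,0.181,0.004]], hand=[0.25,0.25,0.25,0.25,0.25,0.25,0.25])

```text
clock: 5.15
eef_pos: [0.4762, 0.182, 0.069]
orientation: [[0.807, -0.566, 0.17], [-0.14, 0.098, 0.985], [-0.574, -0.819, 0.0]]
contact_force: [0.3, 0.1, -0.2]
grip_width: 0.625
```

Run:
```python
from h import *
o=get_obs()
G=TOPC['wide']-.013*N0
rel(o,RS,G); print(o['contact_force'])
c=camera_info('wrist'); p,d=snapshot('wrist'); cv2.imwrite('pics/w3.png',p[:,:,::-1])
```

```text
dr [-0.0006, -0.0009, -0.0006] slide [0.0003, -0.0011, -0.0006] deg 0.1 mm 0.7
[ 0.33644513  0.12840974 -0.1602238 ]
```

View pics/w3.png

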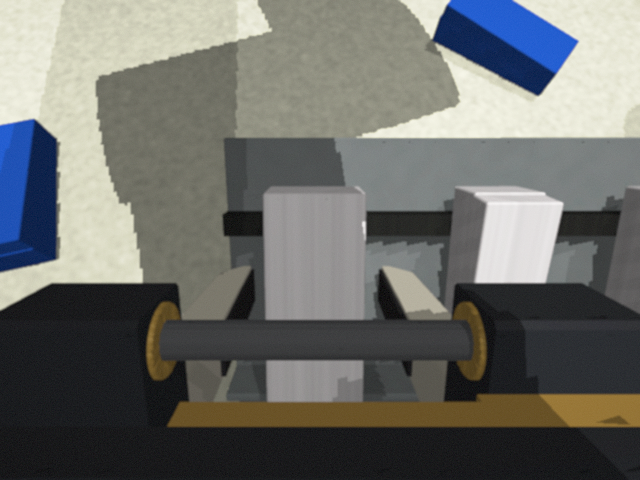

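The bar (columns 264-364) sits centred between the pads (250 and 382), so I close.

>>> drive_tool(dr=[[0,0,0],[0,0,0],[0,0,0],[0,0,0],[0,0,0],[0,0,0],[0,0,0]], slide=[[0,0,0],[0,0,0],[0,0,0],[0,0,0],[0,0,0],[0,0,0],[0,0,0]], hand=[-0.4,-0.4,-0.4,-0.4,-0.4,-0.4,-0.4], squeeze=45)

```text
clock: 5.9
eef_pos: [0.4764, 0.1818, 0.0695]
orientation: [[0.807, -0.566, 0.17], [-0.139, 0.097, 0.985], [-0.574, -0.819, -0.0]]
contact_force: [-0.1, -5.6, 5.3]
grip_width: 0.427
```

>>> drive_tool(dr=[[0,0,0],[0,0,0],[0,0,0],[0,0,0],[0,0,0],[0,0,0]], slide=[[0,-0.01,0],[0,-0.04,0],[0,-0.09,0],[0,-0.15,0],[0,-0.2,0],[0,-0.2,0]], hand=[-0.4,-0.4,-0.4,-0.4,-0.4,-0.4])

```text
clock: 6.5
eef_pos: [0.5352, 0.1725, 0.1525]
orientation: [[0.81, -0.561, 0.171], [-0.139, 0.099, 0.985], [-0.57, -0.822, 0.002]]
contact_force: [-0.3, 0.1, -8.4]
grip_width: 0.425
```

```bash
cat >> h.py <<'E'
TB=np.array([.5886,-.2407,.0966]); yb=np.radians(36.25); a6=np.radians(5.95)
DV=np.array([np.cos(yb)*np.cos(a6),np.sin(yb)*np.cos(a6),np.sin(a6)]); NB=np.array([-np.cos(yb)*np.sin(a6),-np.sin(yb)*np.sin(a6),np.cos(a6)])
RW=frame(-DV,-NB)
E
python3 - <<'E'
from h import *
o=get_obs()
rel(o,RW,TB+np.array([0,0,.1])+.016*NB)
c=camera_info('wrist'); p,d=snapshot('wrist'); cv2.imwrite('pics/w4.png',p[:,:,::-1])
E
```

```text
dr [0.5194, 1.4035, -0.1597] slide [0.1315, -0.2392, -0.7981] deg 135.5 mm 421.7
```

View pics/w4.png

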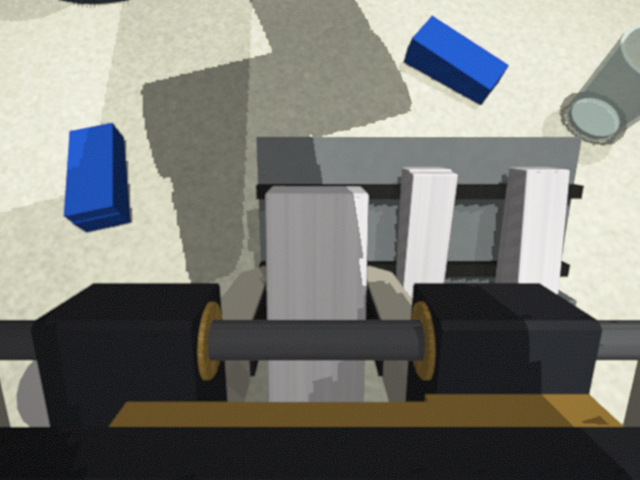

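>>> drive_tool(dr=[[0.26,0.702,-0.08],[0.26,0.702,-0.08],[0.26,0.702,-0.08],[0.26,0.702,-0.08],[0.26,0.702,-0.08],[0.26,0.702,-0.08],[0.26,0.702,-0.08],[0.26,0.702,-0.08],[0.26,0.702,-0.08],[0.26,0.702,-0.08]], slide=[[0.1,-0.2,-0.1],[0.1315,-0.239,-0.8],[0.1315,-0.239,-0.8],[0.1315,-0.239,-0.8],[0.1315,-0.239,-0.8],[0.1315,-0.239,-0.8],[0.1315,-0.239,-0.8],[0.1315,-0.239,-0.8],[0.1315,-0.239,-0.8],[0.1315,-0.239,-0.8]], hand=[-0.4,-0.4,-0.4,-0.4,-0.4,-0.4,-0.4,-0.4,-0.4,-0.4])

```text
clock: 7.55
eef_pos: [0.5839, -0.2468, 0.2089]
orientation: [[0.152, -0.235, 0.96], [-0.927, 0.303, 0.221], [-0.343, -0.923, -0.172]]
contact_force: [-0.4, 0.7, -8.4]
grip_width: 0.432
```

Run:
```python
from h import *
o=get_obs(); print(o['joint_positions'].__repr__())
rel(o,RW,TB+np.array([0,0,.08])+.016*NB)
```

```text
array([-0.53271061,  0.7134516 ,  1.17357791,  0.1426199 ,  1.62258635,
       -0.74700682])
dr [0.2632, 0.6979, -0.0777] slide [0.0027, 0.0319, 0.0144] deg 67.5 mm 17.6
```

>>> drive_tool(dr=[[0.263,0.698,-0.078],[0.263,0.698,-0.078],[0.263,0.698,-0.078],[0.263,0.698,-0.078],[0.263,0.698,-0.078],[0.263,0.698,-0.078],[0.263,0.698,-0.078],[0.263,0.698,-0.078],[0.263,0.698,-0.078],[0.263,0.698,-0.078],[0.263,0.698,-0.078]], slide=[[0.003,0.032,0.014],[0.003,0.032,0.014],[0.003,0.032,0.014],[0.003,0.032,0.014],[0.003,0.032,0.014],[0.003,0.032,0.014],[0.003,0.032,0.014],[0.003,0.032,0.014],[0.003,0.032,0.014],[0.003,0.032,0.014],[0.003,0.032,0.014]], hand=[-0.4,-0.4,-0.4,-0.4,-0.4,-0.4,-0.4,-0.4,-0.4,-0.4,-0.4])

```text
clock: 8.65
eef_pos: [0.5882, -0.2372, 0.1936]
orientation: [[-0.798, 0.083, 0.597], [-0.594, 0.064, -0.802], [-0.104, -0.995, -0.001]]
contact_force: [-0.1, -0.5, -7.5]
grip_width: 0.425
```

Run:
```python
from h import *
o=get_obs(); print(np.round(o['joint_positions'],3),np.abs(o['qvel']).max(),o['contact_force'])
rel(o,RW,TB+.016*NB)
for n in ['wrist','scene']:
    c=camera_info(n); p,d=snapshot(n); cv2.imwrite(f'pics/{n}5.png',p[:,:,::-1] if n=='wrist' else cv2.resize(p[200:400,180:380,::-1],(600,600)))
```

```text
[-0.497  0.519  1.499  0.108  1.083  0.385] 0.014882431539394779 [-0.10114076 -0.47817528 -7.52309759]
dr [0.0014, 0.0047, -0.0005] slide [0.0238, 0.1606, 0.0062] deg 0.4 mm 81.2
```

View pics/wrist5.png

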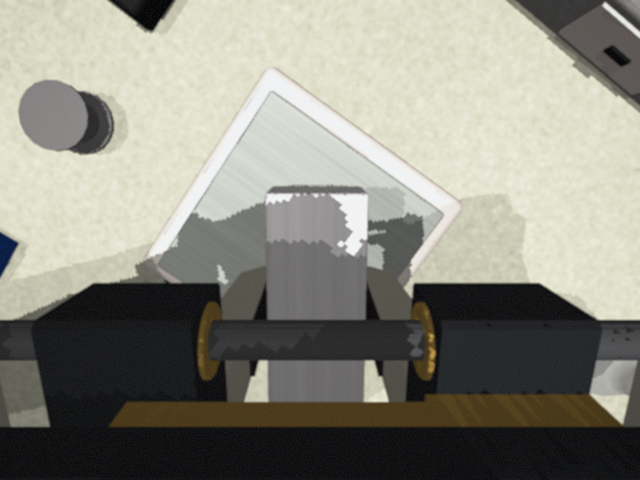

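View pics/scene5.png

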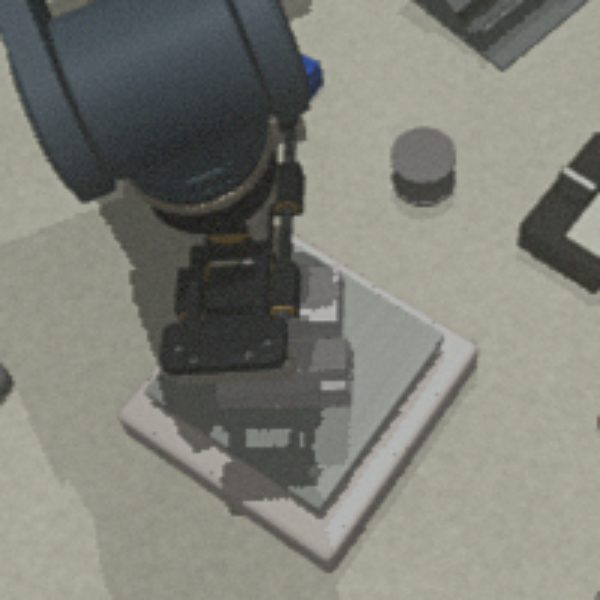

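Run:
```python
from h import *
c=camera_info('wrist'); print(onz(c,[(272,92),(445,213)],.068).round(4))
# bar end in hand: thin-end top edge at (267..367,193); and thin-end height
o=get_obs(); R=np.array(o['orientation']); print('expected thin top edge px', proj(c,np.array(o['eef_pos'])+R@np.array([-.048,.016-.024,0])), 'underside',proj(c,np.array(o['eef_pos'])+R@np.array([-.048,.016,0])))
ct=camera_info('top'); t=cv2.imread('pics/top0.png'); 
import numpy as np
print('top-cam deck corners', proj(ct,np.array([[.5111,-.3039,.068],[.5074,-.145,.068],[.6646,-.1436,.068],[.6648,-.3027,.068]])).round(1))
```

```text
[[ 0.661  -0.1447  0.068 ]
 [ 0.6676 -0.3011  0.068 ]]
expected thin top edge px [[313.6423204  187.48566681]] underside [[314.02989959 181.01024457]]
top-cam deck corners [[415.6 249. ]
 [359.6 251.2]
 [357.1 197.6]
 [412.  196.7]]
```

Run:
```python
from h import *
import pickle
o,c,p,d=pickle.load(open('w1.pkl','rb'))
n1=Rn.from_rotvec(np.array([0,0,0]))
top=p[95:240,165:265,::-1]; a=cv2.resize(top,None,fx=4,fy=4,interpolation=cv2.INTER_CUBIC)
O=TOPC['wide']-.029*N0; z0=np.cross(X0,-N0)
co=[O+sx*.048*X0+sy*.02*z0+N0*(.029+.005*sx) for sx,sy in((1,1),(1,-1),(-1,-1),(-1,1))]
q=(proj(c,co)-[165,95]+.5)*4-.5; cv2.polylines(a,[q.round().astype(int).reshape(-1,1,2)],True,(0,255,0),1); print((q/4+[165,95]).round(1).tolist())
o,c,p,d=pickle.load(open('w2.pkl','rb'))
b=cv2.resize(p[100:245,240:390,::-1],None,fx=4,fy=4,interpolation=cv2.INTER_CUBIC)
zz=np.cross(DV,NB)
co=[TB+sx*.048/np.cos(a6)*DV+sy*.02*zz for sx,sy in((1,1),(1,-1),(-1,-1),(-1,1))]
q=(proj(c,co)-[240,100]+.5)*4-.5; cv2.polylines(b,[q.round().astype(int).reshape(-1,1,2)],True,(0,255,0),1)
cv2.imwrite('pics/z3.png',np.hstack([a,b])[:, :800] if False else cv2.resize(np.hstack([a,b]),(800,int(580*800/1000))))
w=cv2.imread('pics/wrist5.png'); cv2.imwrite('pics/z4.png',cv2.resize(w[160:290,230:400],None,fx=4.5,fy=4.5,interpolation=cv2.INTER_CUBIC))
```

```text
[[256.9, 229.5], [211.3, 233.0], [175.5, 131.5], [232.5, 126.9]]
```

View pics/z3.png

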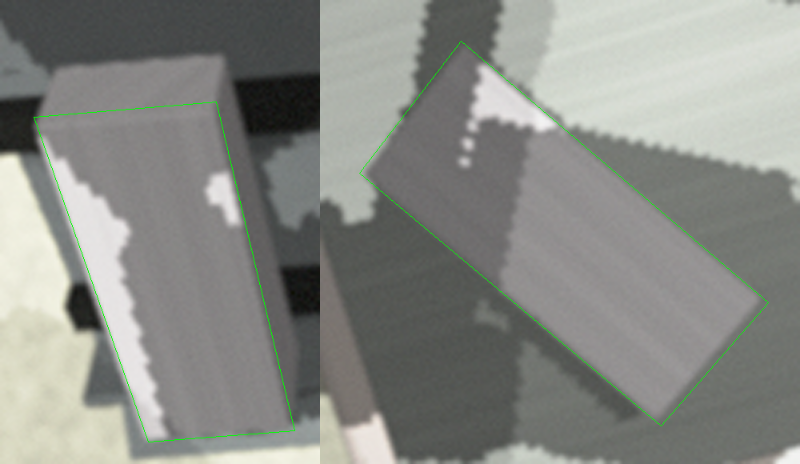

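View pics/z4.png

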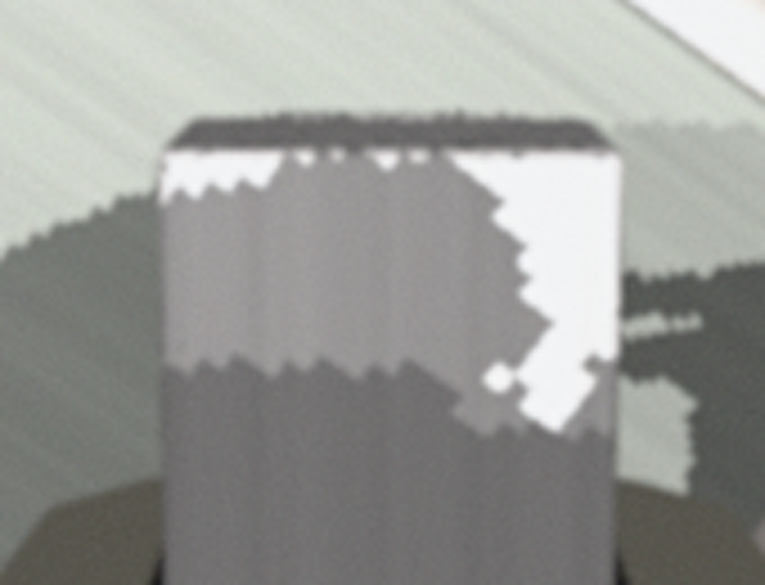

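Run:
```python
from h import *
import pickle
def ct(o,c):
    W=np.linalg.inv(c['world_to_cam']);R=np.array(o['orientation']);print((R.T@(W[:3,3]-o['eef_pos'])*1000).round(2),(R.T@W[:3,:3])[:,2].round(4),(R.T@W[:3,:3])[:,0].round(4),np.array(o['eef_pos']).round(4))
for f in ('w1','w2'):
    o,c,_,_=pickle.load(open(f+'.pkl','rb')); ct(o,c)
for i in range(4):
    ct(get_obs(),camera_info('wrist'))
```

```text
[ -65.08 -151.5    -0.95] [2.380e-01 9.713e-01 9.000e-04] [ 6.0e-04 -1.1e-03  1.0e+00] [0.5329 0.246  0.2228]
[ -65.08 -151.5    -0.96] [2.380e-01 9.713e-01 9.000e-04] [ 6.e-04 -1.e-03  1.e+00] [ 0.628  -0.2496  0.2399]
[ -65.22 -151.56    1.07] [ 0.2382  0.9712 -0.0012] [7.e-04 1.e-03 1.e+00] [ 0.5884 -0.2375  0.194 ]
[ -65.22 -151.56    1.07] [ 0.2382  0.9712 -0.0012] [7.e-04 1.e-03 1.e+00] [ 0.5884 -0.2375  0.194 ]
[ -65.22 -151.56    1.07] [ 0.2382  0.9712 -0.0012] [7.e-04 1.e-03 1.e+00] [ 0.5884 -0.2375  0.194 ]
[ -65.22 -151.56    1.07] [ 0.2382  0.9712 -0.0012] [7.e-04 1.e-03 1.e+00] [ 0.5884 -0.2375  0.194 ]
```

>>> drive_tool(dr=[[0.001,0.005,0],[0.001,0.005,0],[0.001,0.005,0],[0.001,0.005,0],[0.001,0.005,0],[0.001,0.005,0],[0.001,0.005,0]], slide=[[0.024,0.04,0.006],[0.024,0.08,0.006],[0.024,0.11,0.006],[0.024,0.13,0.006],[0.024,0.145,0.006],[0.024,0.153,0.006],[0.024,0.153,0.006]], hand=[-0.4,-0.4,-0.4,-0.4,-0.4,-0.4,-0.4])

```text
clock: 9.45
eef_pos: [0.5873, -0.2422, 0.1171]
orientation: [[-0.804, 0.085, 0.589], [-0.586, 0.061, -0.808], [-0.105, -0.994, 0.001]]
contact_force: [-0.6, -0.7, -8.1]
grip_width: 0.426
```

Run:
```python
from h import *
o=get_obs(); print(o['contact_force'])
rel(o,RW,TB+.016*NB)
```

```text
[-0.60874316 -0.7449892  -8.0644688 ]
dr [-0.001, -0.0018, -0.0007] slide [0.0004, 0.0091, -0.001] deg 0.2 mm 4.6
```

>>> drive_tool(dr=[[-0.001,-0.002,0],[-0.001,-0.002,0],[-0.001,-0.002,0],[-0.001,-0.002,0]], slide=[[0,0.002,-0.001],[0,0.004,-0.001],[0,0.006,-0.001],[0,0.006,-0.001]], hand=[-0.4,-0.4,-0.4,-0.4])

```text
clock: 9.85
eef_pos: [0.5872, -0.2418, 0.1143]
orientation: [[-0.802, 0.085, 0.591], [-0.588, 0.062, -0.806], [-0.105, -0.994, 0.0]]
contact_force: [-0.2, 0.6, -9.2]
grip_width: 0.428
```

>>> drive_tool(dr=[[0,0,0],[0,0,0],[0,0,0]], slide=[[0,0.002,0],[0,0.004,0],[0,0.004,0]], hand=[-0.4,-0.4,-0.4])

```text
clock: 10.15
eef_pos: [0.5874, -0.2417, 0.1123]
orientation: [[-0.802, 0.085, 0.591], [-0.588, 0.062, -0.806], [-0.105, -0.994, 0.0]]
contact_force: [-1.0, -0.1, -6.0]
grip_width: 0.432
```

>>> drive_tool(dr=[[0,0,0],[0,0,0],[0,0,0]], slide=[[0,0.001,0],[0,0.002,0],[0,0.002,0]], hand=[-0.4,-0.4,-0.4])

```text
clock: 10.45
eef_pos: [0.5875, -0.2417, 0.1115]
orientation: [[-0.802, 0.085, 0.591], [-0.588, 0.062, -0.806], [-0.105, -0.994, 0.0]]
contact_force: [-2.9, 0.2, -3.0]
grip_width: 0.428
```

>>> drive_tool(dr=[[0,0,0],[0,0,0]], slide=[[0,0.001,0],[0,0.001,0]], hand=[-0.4,-0.4])

```text
clock: 10.65
eef_pos: [0.5874, -0.2417, 0.111]
orientation: [[-0.802, 0.085, 0.591], [-0.588, 0.062, -0.806], [-0.105, -0.995, 0.0]]
contact_force: [-4.0, -0.5, -1.1]
grip_width: 0.426
```

>>> drive_tool(dr=[[0,0,0],[0,0,0],[0,0,0],[0,0,0]], slide=[[0,0.0005,0],[0,0.0005,0],[0,0.0005,0],[0,0.0005,0]], hand=[0,0.2,0.2,0.2])

```text
clock: 11.05
eef_pos: [0.5878, -0.2415, 0.1108]
orientation: [[-0.802, 0.085, 0.591], [-0.588, 0.061, -0.806], [-0.105, -0.994, 0.001]]
contact_force: [-0.1, -1.3, -0.3]
grip_width: 0.596
```

>>> drive_tool(dr=[[0,0,0],[0,0,0],[0,0,0],[0,0,0],[0,0,0],[0,0,0],[0,0,0]], slide=[[0,-0.02,0],[0,-0.06,0],[0.02,-0.12,0],[0.06,-0.2,0],[0.1,-0.26,0],[0.1,-0.26,0],[0.1,-0.26,0]], hand=[0.2,0.2,0.2,0.2,0.2,0.2,0.2])

```text
clock: 11.75
eef_pos: [0.5364, -0.2791, 0.2353]
orientation: [[-0.802, 0.086, 0.591], [-0.587, 0.061, -0.807], [-0.105, -0.994, 0.002]]
contact_force: [-0.4, -0.3, 0.1]
grip_width: 0.602
```

Run:
```python
from h import *
import pickle
o=get_obs(); c=camera_info('wrist'); p,d=snapshot('wrist')
print(o['clock'],o['eef_pos'],np.abs(o['qvel']).max(),o['joint_positions'])
cv2.imwrite('pics/w6.png',p[:,:,::-1]); pickle.dump((o,c,p,d),open('w6.pkl','wb'))
```

```text
11.75 [ 0.53642678 -0.27913764  0.23526283] 0.035756682012335325 [-0.60008797  0.42678565  1.53618796  0.10882703  1.14418461  0.29541897]
```

View pics/w6.png

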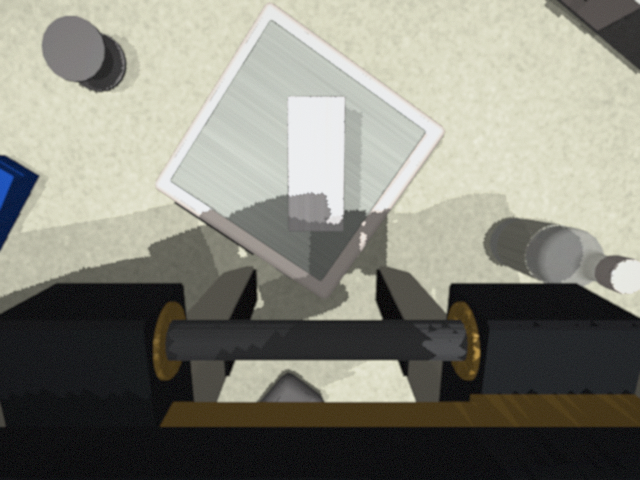

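Run:
```python
from h import *
import pickle
o,c,p,d=pickle.load(open('w6.pkl','rb'))
vv,uu=np.mgrid[80:255,260:375]; uv=np.c_[uu.ravel(),vv.ravel()]; P=pts(c,d,uv)
vis=p[:,:,::-1].copy()
n,cc,dv,co,M=topface(c,P,uv,p.shape[:2],(298,115,335,210),(40,40,40,40))
cv2.polylines(vis,[proj(c,co).round().astype(int).reshape(-1,1,2)],True,(0,255,0),1)
print(co.round(4).tolist(), 'expected', (TB+.029*NB-[0,0,.002]).round(4))
cv2.imwrite('pics/v6.png',cv2.resize(vis[80:250,250:380],None,fx=4,fy=4,interpolation=cv2.INTER_CUBIC)[:600])
vv,uu=np.mgrid[120:150,365:400]; print(plane(pts(c,d,np.c_[uu.ravel(),vv.ravel()])))
```

```text
n [ 0.001 -0.001  1.   ] tilt 0.08 az -56.36 rms 0.00067 
  c [ 0.5859 -0.2441  0.1232] size [93.5 39.8] dir [0.809 0.588 0.   ] yaw 35.98
[[0.5364, -0.2555, 0.1232], [0.5597, -0.2877, 0.1232], [0.6354, -0.2328, 0.1232], [0.612, -0.2006, 0.1232]] expected [ 0.5862 -0.2425  0.1234]
(array([ 0.00598543, -0.00294451,  0.99997775]), array([ 0.64193551, -0.27266267,  0.06553097]), np.float64(0.000683511110981647))
```

View pics/v6.png

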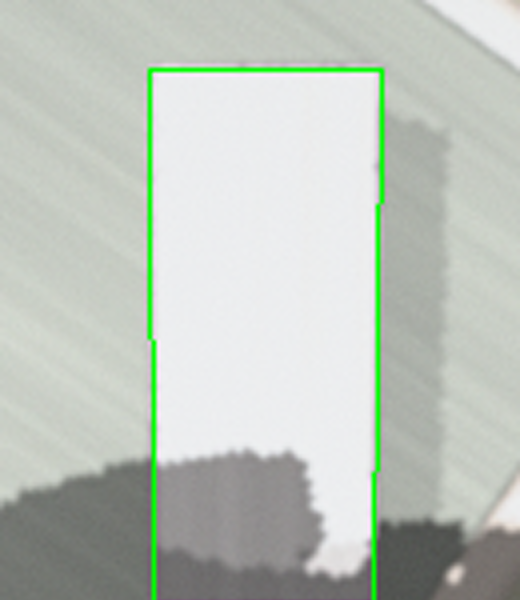

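```bash
cat >> h.py <<'E'
def relhalf(o,R,p,f=0.5):
    R0=np.array(o['orientation']); U,_,V=np.linalg.svd(R0); R0=U@V
    rv=Rn.from_matrix(R0.T@R).as_rotvec(); rel(o,R0@Rn.from_rotvec(rv*f).as_matrix(),p)
E
python3 - <<'E'
from h import *
o=get_obs(); G=TOPC['n1']-.013*N0; print(G,G+.12*N0)
rel(o,RS,G+.12*N0); relhalf(o,RS,G+.12*N0+[0,0,.02])
E
```

```text
[0.50215055 0.33015891 0.06955102] [0.56999165 0.31853824 0.16784927]
dr [-0.5247, -1.4032, 0.1588] slide [-0.7421, 0.2118, -0.9235] deg 135.6 mm 601.8
dr [-0.2624, -0.7016, 0.0794] slide [-0.7463, 0.172, -0.9236] deg 67.8 mm 599.9
```

>>> drive_tool(dr=[[-0.262,-0.702,0.08],[-0.262,-0.702,0.08],[-0.262,-0.702,0.08],[-0.262,-0.702,0.08],[-0.262,-0.702,0.08],[-0.262,-0.702,0.08],[-0.262,-0.702,0.08],[-0.262,-0.702,0.08],[-0.262,-0.702,0.08],[-0.262,-0.702,0.08],[-0.262,-0.702,0.08],[-0.262,-0.702,0.08]], slide=[[-0.746,0.13,-0.924],[-0.746,0.13,-0.924],[-0.746,0.13,-0.924],[-0.746,0.13,-0.924],[-0.746,0.13,-0.924],[-0.746,0.13,-0.924],[-0.746,0.13,-0.924],[-0.746,0.13,-0.924],[-0.746,0.13,-0.924],[-0.746,0.13,-0.924],[-0.746,0.13,-0.924],[-0.746,0.13,-0.924]], hand=[0.1,0.1,0.1,0.1,0.1,0.1,0.1,0.1,0.1,0.1,0.1,0.1])

```text
clock: 13.0
eef_pos: [0.5668, 0.32, 0.2071]
orientation: [[0.159, -0.235, 0.959], [-0.925, 0.304, 0.228], [-0.345, -0.923, -0.169]]
contact_force: [1.4, -0.6, 0.6]
grip_width: 0.55
```

Run:
```python
from h import *
o=get_obs(); G=TOPC['n1']-.013*N0
rel(o,RS,G+.08*N0)
```

```text
dr [-0.2611, -0.701, 0.0791] slide [0.0391, 0.1437, -0.0119] deg 67.7 mm 74.7
```

>>> drive_tool(dr=[[-0.261,-0.701,0.079],[-0.261,-0.701,0.079],[-0.261,-0.701,0.079],[-0.261,-0.701,0.079],[-0.261,-0.701,0.079],[-0.261,-0.701,0.079],[-0.261,-0.701,0.079],[-0.261,-0.701,0.079],[-0.261,-0.701,0.079],[-0.261,-0.701,0.079],[-0.261,-0.701,0.079]], slide=[[0,0,0],[0,0,0],[0,0,0],[0,0,0],[0,0,0],[0,0,0],[0.039,0.07,-0.012],[0.039,0.144,-0.012],[0.039,0.144,-0.012],[0.039,0.144,-0.012],[0.039,0.144,-0.012]], hand=[0.1,0.1,0.1,0.1,0.1,0.1,0.1,0.1,0.1,0.1,0.1])

```text
clock: 14.1
eef_pos: [0.5494, 0.3197, 0.1382]
orientation: [[0.81, -0.561, 0.173], [-0.141, 0.099, 0.985], [-0.57, -0.822, 0.001]]
contact_force: [0.8, -0.3, -0.0]
grip_width: 0.549
```

Run:
```python
from h import *
o=get_obs(); G=TOPC['n1']-.013*N0
rel(o,RS,G); c=camera_info('wrist'); p,d=snapshot('wrist'); cv2.imwrite('pics/w7.png',p[:,:,::-1])
```

```text
dr [-0.0022, -0.0015, 0.0031] slide [-0.0012, 0.168, 0.004] deg 0.4 mm 84.0
```

View pics/w7.png

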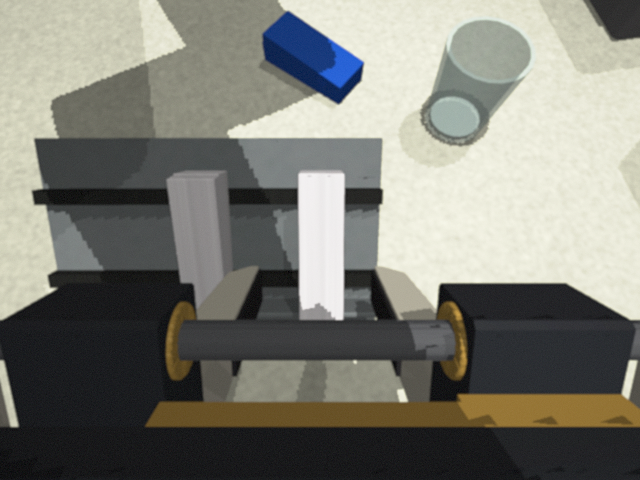

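>>> drive_tool(dr=[[-0.002,-0.001,0.003],[-0.002,-0.001,0.003],[-0.002,-0.001,0.003],[-0.002,-0.001,0.003],[-0.002,-0.001,0.003],[-0.002,-0.001,0.003]], slide=[[-0.001,0.05,0.004],[-0.001,0.1,0.004],[-0.001,0.14,0.004],[-0.001,0.16,0.004],[-0.001,0.168,0.004],[-0.001,0.168,0.004]], hand=[0.1,0.1,0.1,0.1,0.1,0.1])

```text
clock: 14.75
eef_pos: [0.5018, 0.3299, 0.0687]
orientation: [[0.807, -0.566, 0.168], [-0.137, 0.096, 0.986], [-0.574, -0.819, -0.0]]
contact_force: [0.4, -1.0, 0.3]
grip_width: 0.548
```

Run:
```python
from h import *
o=get_obs(); G=TOPC['n1']-.013*N0
rel(o,RS,G); print(o['contact_force']); c=camera_info('wrist'); p,d=snapshot('wrist'); cv2.imwrite('pics/w8.png',p[150:400,150:480,::-1])
```

```text
dr [0.0005, 0.0006, -0.0006] slide [-0.0004, -0.0017, 0.0007] deg 0.1 mm 0.9
[ 0.38890709 -1.01626269  0.32542175]
```

View pics/w8.png

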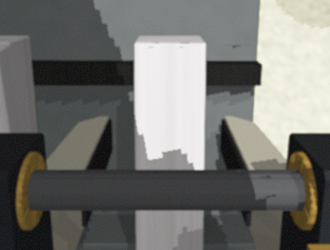

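>>> drive_tool(dr=[[0,0,0],[0,0,0],[0,0,0],[0,0,0],[0,0,0],[0,0,0],[0,0,0],[0,0,0]], slide=[[0,-0.002,0.001],[0,-0.002,0.001],[0,-0.002,0.001],[0,-0.002,0.001],[0,-0.002,0.001],[0,-0.002,0.001],[0,-0.002,0.001],[0,-0.002,0.001]], hand=[-0.7,-0.7,-0.7,-0.7,-0.7,-0.7,-0.7,-0.7], squeeze=45)

```text
clock: 15.6
eef_pos: [0.502, 0.3305, 0.0691]
orientation: [[0.807, -0.567, 0.167], [-0.137, 0.096, 0.986], [-0.575, -0.818, 0.0]]
contact_force: [1.5, 3.7, 4.6]
grip_width: 0.301
```

>>> drive_tool(dr=[[0,0,0],[0,0,0],[0,0,0],[0,0,0],[0,0,0],[0,0,0]], slide=[[0,-0.01,0],[0,-0.04,0],[0,-0.09,0],[0,-0.15,0],[0,-0.22,0],[0,-0.22,0]], hand=[-0.7,-0.7,-0.7,-0.7,-0.7,-0.7])

```text
clock: 16.2
eef_pos: [0.5671, 0.3189, 0.1614]
orientation: [[0.81, -0.562, 0.168], [-0.138, 0.097, 0.986], [-0.571, -0.821, 0.001]]
contact_force: [1.3, 0.4, -5.3]
grip_width: 0.296
```

```bash
cat >> h.py <<'E'
yn=np.radians(36.1-90); RN1=frame(np.array([np.cos(yn),np.sin(yn),0]),np.array([0,0,-1.]))
T1=np.array([.5868,-.2430,.1232])
E
python3 - <<'E'
from h import *
o=get_obs()
rel(o,RN1,T1+[0,0,.016+.07])
E
```

```text
dr [0.1485, 0.476, -0.3673] slide [0.132, -0.2094, -1.1011] deg 55.7 mm 564.3
```

>>> drive_tool(dr=[[0.149,0.476,-0.367],[0.149,0.476,-0.367],[0.149,0.476,-0.367],[0.149,0.476,-0.367],[0.149,0.476,-0.367],[0.149,0.476,-0.367],[0.149,0.476,-0.367],[0.149,0.476,-0.367],[0.149,0.476,-0.367],[0.149,0.476,-0.367],[0.149,0.476,-0.367]], slide=[[0.12,-0.25,-0.95],[0.12,-0.25,-0.95],[0.12,-0.25,-0.95],[0.12,-0.25,-0.95],[0.12,-0.25,-0.95],[0.12,-0.25,-0.95],[0.12,-0.25,-0.95],[0.12,-0.25,-0.95],[0.12,-0.25,-0.95],[0.12,-0.25,-0.95],[0.12,-0.25,-0.95]], hand=[-0.7,-0.7,-0.7,-0.7,-0.7,-0.7,-0.7,-0.7,-0.7,-0.7,-0.7])

```text
clock: 17.3
eef_pos: [0.6031, -0.1735, 0.2254]
orientation: [[0.587, -0.008, 0.81], [-0.81, -0.001, 0.587], [-0.004, -1.0, -0.007]]
contact_force: [-0.2, 1.3, -6.4]
grip_width: 0.298
```

Run:
```python
from h import *
o=get_obs()
rel(o,RN1,T1+[0,0,.016+.06])
```

```text
dr [0.0044, -0.0019, -0.0025] slide [0.0936, 0.0529, -0.1075] deg 0.5 mm 76.0
```

>>> drive_tool(dr=[[0.004,-0.002,-0.002],[0.004,-0.002,-0.002],[0.004,-0.002,-0.002],[0.004,-0.002,-0.002],[0.004,-0.002,-0.002]], slide=[[0.094,0.053,-0.1075],[0.094,0.053,-0.1075],[0.094,0.053,-0.1075],[0.094,0.053,-0.1075],[0.094,0.053,-0.1075]], hand=[-0.7,-0.7,-0.7,-0.7,-0.7])

```text
clock: 17.8
eef_pos: [0.5883, -0.2372, 0.1998]
orientation: [[0.593, 0.0, 0.805], [-0.805, 0.002, 0.593], [-0.002, -1.0, 0.001]]
contact_force: [0.1, -0.4, -5.4]
grip_width: 0.298
```

Run:
```python
from h import *
o=get_obs()
rel(o,RN1,T1+[0,0,.016]); print(o['contact_force'])
c=camera_info('wrist'); p,d=snapshot('wrist'); cv2.imwrite('pics/w9.png',p[:,:,::-1])
R=np.array(o['orientation']); print(proj(c,np.array(o['eef_pos'])+R@np.array([-.048,.016-.024,0])))
```

```text
dr [-0.0008, 0.0033, -0.0011] slide [0.0077, 0.1213, -0.0094] deg 0.3 mm 60.9
[ 0.13479482 -0.37009259 -5.42629275]
[[316.89058208 186.13482322]]
```

View pics/w9.png

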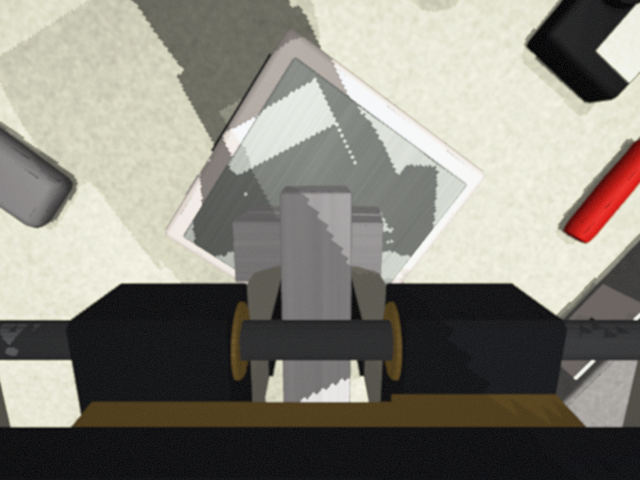

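>>> drive_tool(dr=[[-0.001,0.003,-0.001],[-0.001,0.003,-0.001],[-0.001,0.003,-0.001],[-0.001,0.003,-0.001],[-0.001,0.003,-0.001],[-0.001,0.003,-0.001]], slide=[[0.006,0.04,-0.009],[0.006,0.07,-0.009],[0.006,0.09,-0.009],[0.006,0.105,-0.009],[0.006,0.113,-0.009],[0.006,0.113,-0.009]], hand=[-0.7,-0.7,-0.7,-0.7,-0.7,-0.7])

```text
clock: 18.45
eef_pos: [0.5866, -0.2432, 0.1435]
orientation: [[0.589, 0.0, 0.808], [-0.808, -0.001, 0.589], [0.001, -1.0, -0.0]]
contact_force: [-1.1, -1.0, -6.2]
grip_width: 0.295
```

Run:
```python
from h import *
o=get_obs()
rel(o,RN1,T1+[0,0,.016]); print(o['contact_force'],o['eef_pos'])
```

```text
dr [0.0, -0.0002, 0.0004] slide [-0.0002, 0.0085, 0.0006] deg 0.0 mm 4.3
[-1.09422432 -0.95871683 -6.18783694] [ 0.58661745 -0.24322728  0.14346088]
```

>>> drive_tool(dr=[[0,0,0],[0,0,0],[0,0,0],[0,0,0],[0,0,0]], slide=[[-0.002,0.002,0],[-0.002,0.004,0],[-0.002,0.006,0],[-0.002,0.008,0],[-0.002,0.008,0]], hand=[-0.7,-0.7,-0.7,-0.7,-0.7])

```text
clock: 18.95
eef_pos: [0.5861, -0.2426, 0.1397]
orientation: [[0.589, 0.001, 0.808], [-0.808, -0.001, 0.589], [0.001, -1.0, 0.0]]
contact_force: [-0.4, -0.6, -6.3]
grip_width: 0.296
```

>>> drive_tool(dr=[[0,0,0],[0,0,0]], slide=[[0,0.0015,0],[0,0.0015,0]], hand=[-0.7,-0.7])

```text
clock: 19.15
eef_pos: [0.5861, -0.2426, 0.139]
orientation: [[0.589, 0.001, 0.808], [-0.808, -0.001, 0.589], [0.001, -1.0, 0.0]]
contact_force: [-0.3, 0.3, -5.2]
grip_width: 0.3
```

>>> drive_tool(dr=[[0,0,0],[0,0,0],[0,0,0]], slide=[[0,0.001,0],[0,0.002,0],[0,0.002,0]], hand=[-0.7,-0.7,-0.7])

```text
clock: 19.45
eef_pos: [0.5861, -0.2426, 0.1383]
orientation: [[0.589, 0.001, 0.808], [-0.808, -0.001, 0.589], [0.001, -1.0, 0.0]]
contact_force: [-0.4, -0.3, -2.1]
grip_width: 0.297
```

>>> drive_tool(dr=[[0,0,0],[0,0,0]], slide=[[0,0.001,0],[0,0.001,0]], hand=[-0.7,-0.7])

```text
clock: 19.65
eef_pos: [0.5861, -0.2427, 0.1378]
orientation: [[0.589, 0.001, 0.808], [-0.808, -0.001, 0.589], [0.001, -1.0, 0.0]]
contact_force: [-1.1, 0.5, -0.8]
grip_width: 0.298
```

>>> drive_tool(dr=[[0,0,0],[0,0,0],[0,0,0],[0,0,0]], slide=[[0,0.0003,0],[0,0.0003,0],[0,0.0003,0],[0,0.0003,0]], hand=[-0.2,0.1,0.1,0.1])

```text
clock: 20.05
eef_pos: [0.5862, -0.2427, 0.1376]
orientation: [[0.589, 0.001, 0.808], [-0.808, -0.001, 0.589], [0.002, -1.0, 0.0]]
contact_force: [0.3, -0.3, 0.7]
grip_width: 0.539
```

>>> drive_tool(dr=[[0,0,0],[0,0,0],[0,0,0],[0,0,0],[0,0,0],[0,0,0],[0,0,0]], slide=[[0,-0.02,0],[0,-0.06,0],[0.02,-0.12,0],[0.06,-0.2,0],[0.1,-0.26,0],[0.1,-0.26,0],[0.1,-0.26,0]], hand=[0.1,0.1,0.1,0.1,0.1,0.1,0.1])

```text
clock: 20.75
eef_pos: [0.6153, -0.283, 0.2679]
orientation: [[0.589, 0.001, 0.808], [-0.808, -0.001, 0.589], [0.002, -1.0, 0.001]]
contact_force: [-0.4, -0.0, -1.2]
grip_width: 0.548
```

Run:
```python
from h import *
import pickle
o=get_obs(); c=camera_info('wrist'); p,d=snapshot('wrist')
print(o['clock'],o['eef_pos'],np.abs(o['qvel']).max(),o['joint_positions'])
cv2.imwrite('pics/w10.png',p[:,:,::-1]); pickle.dump((o,c,p,d),open('w10.pkl','wb'))
```

```text
20.75 [ 0.61533157 -0.28297282  0.26785201] 0.04696261518507166 [-4.99652842e-01  5.59222900e-01  1.24378791e+00 -2.37598769e-04
  1.33677564e+00 -1.12885841e+00]
```

View pics/w10.png

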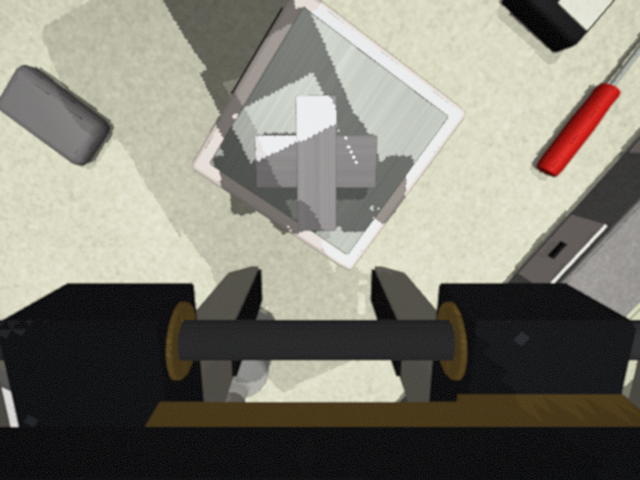

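Run:
```python
from h import *
import pickle
o,c,p,d=pickle.load(open('w10.pkl','rb'))
vv,uu=np.mgrid[75:245,240:395]; uv=np.c_[uu.ravel(),vv.ravel()]; P=pts(c,d,uv)
vis=p[:,:,::-1].copy()
n,cc,dv,co,M=topface(c,P,uv,p.shape[:2],(305,110,330,215),(40,40,40,40))
print(co.round(4).tolist())
cv2.polylines(vis,[proj(c,co).round().astype(int).reshape(-1,1,2)],True,(0,255,0),1)
# wide bar top (level) around
Z=np.abs(P[:,2]-.1215)<.004; img=np.zeros(p.shape[:2],np.uint8); img[uv[Z][:,1],uv[Z][:,0]]=255
img=cv2.morphologyEx(img,cv2.MORPH_OPEN,np.ones((5,5))); img[:, 292:342]=0; img[:120]=0
ys,xs=np.nonzero(img); Q=onz(c,np.c_[xs,ys],np.median(P[Z][:,2])); print('wide z',np.median(P[Z][:,2]))
r=cv2.minAreaRect((Q[:,:2]*1000).astype(np.float32)); print('wide top',r)
vis[img>0,2]=255
cv2.imwrite('pics/v10.png',cv2.resize(vis[80:245,240:395],None,fx=3.6,fy=3.6,interpolation=cv2.INTER_CUBIC))
```

```text
n [-0.061  0.081  0.995] tilt 5.82 az 127.26 rms 0.00066 
  c [ 0.5868 -0.2438  0.1506] size [27.7 93.2] dir [ 0.591 -0.8    0.101] yaw -53.56
[[0.5482, -0.2147, 0.1459], [0.6032, -0.2893, 0.1553], [0.6255, -0.2728, 0.1553], [0.5704, -0.1982, 0.1459]]
wide z 0.1217046763754524
wide top ((586.5147705078125, -243.55978393554688), (94.13536071777344, 39.142242431640625), 36.013919830322266)
```

View pics/v10.png

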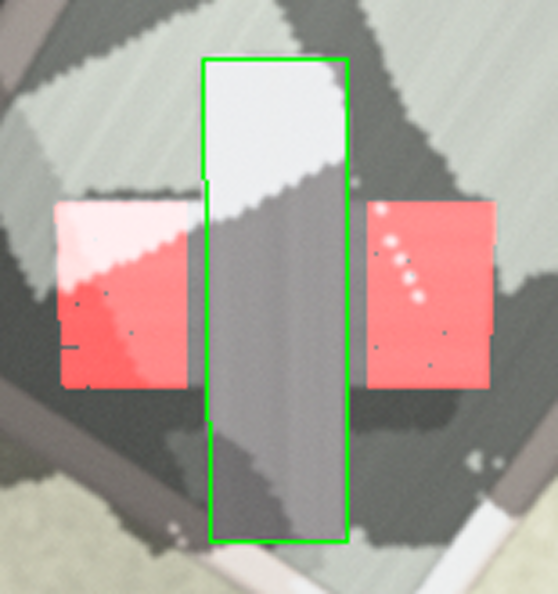

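```bash
cat >> h.py <<'E'
y2=np.radians(-53.7); XN=np.array([np.cos(y2)*np.cos(a6),np.sin(y2)*np.cos(a6),np.sin(a6)]); NN=np.array([-np.cos(y2)*np.sin(a6),-np.sin(y2)*np.sin(a6),np.cos(a6)])
RN2=frame(XN,-NN); T2=np.array([.5868,-.2438,.1506])
E
python3 - <<'E'
from h import *
print(np.linalg.det(RN2))
o=get_obs(); G=TOPC['n2']-.013*N0; print(G)
rel(o,RS,G+.09*N0); rel(o,RS,G+.12*N0+[0,0,.05])
E
```

```text
1.0000000000000002
[0.49085055 0.25565891 0.06875102]
dr [-0.1498, -0.4756, 0.369] slide [-0.942, 0.2485, 0.5053] deg 55.8 mm 548.7
dr [-0.1498, -0.4756, 0.369] slide [-0.9174, 0.0994, 0.5292] deg 55.8 mm 531.9
```

>>> drive_tool(dr=[[-0.15,-0.476,0.369],[-0.15,-0.476,0.369],[-0.15,-0.476,0.369],[-0.15,-0.476,0.369],[-0.15,-0.476,0.369],[-0.15,-0.476,0.369],[-0.15,-0.476,0.369],[-0.15,-0.476,0.369],[-0.15,-0.476,0.369],[-0.15,-0.476,0.369],[-0.15,-0.476,0.369],[-0.15,-0.476,0.369],[-0.15,-0.476,0.369],[-0.15,-0.476,0.369],[-0.15,-0.476,0.369]], slide=[[-0.917,0.1,0.529],[-0.917,0.1,0.529],[-0.917,0.1,0.529],[-0.917,0.1,0.529],[-0.917,0.1,0.529],[-0.917,0.1,0.529],[-0.917,0.1,0.529],[-0.917,0.1,0.529],[-0.917,0.1,0.529],[-0.917,0.1,0.529],[-0.942,0.2485,0.505],[-0.942,0.2485,0.505],[-0.942,0.2485,0.505],[-0.942,0.2485,0.505],[-0.942,0.2485,0.505]], hand=[0.1,0.1,0.1,0.1,0.1,0.1,0.1,0.1,0.1,0.1,0.1,0.1,0.1,0.1,0.1])

```text
clock: 22.3
eef_pos: [0.5433, 0.2456, 0.1445]
orientation: [[0.809, -0.563, 0.169], [-0.139, 0.097, 0.986], [-0.571, -0.821, 0.0]]
contact_force: [-0.4, -0.5, 0.4]
grip_width: 0.55
```

Run:
```python
from h import *
o=get_obs(); G=TOPC['n2']-.013*N0
rel(o,RS,G); c=camera_info('wrist'); p,d=snapshot('wrist'); cv2.imwrite('pics/w11.png',p[:,:,::-1])
```

```text
dr [-0.0002, 0.0, 0.0021] slide [-0.0013, 0.1854, 0.002] deg 0.2 mm 92.7
```

View pics/w11.png

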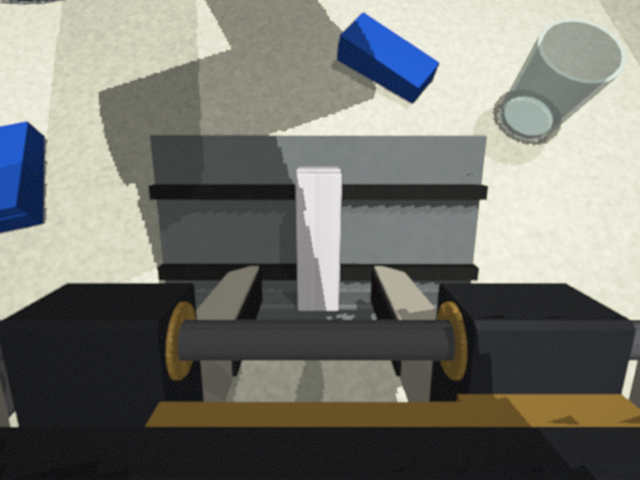

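The bar is centred between the fingers (column 319 against 317), so I descend and grip.

>>> drive_tool(dr=[[0,0,0.002],[0,0,0.002],[0,0,0.002],[0,0,0.002],[0,0,0.002],[0,0,0.002]], slide=[[-0.001,0.06,0.002],[-0.001,0.12,0.002],[-0.001,0.15,0.002],[-0.001,0.175,0.002],[-0.001,0.185,0.002],[-0.001,0.185,0.002]], hand=[0.1,0.1,0.1,0.1,0.1,0.1])

```text
clock: 22.95
eef_pos: [0.4902, 0.2561, 0.0676]
orientation: [[0.807, -0.567, 0.168], [-0.138, 0.097, 0.986], [-0.575, -0.818, -0.0]]
contact_force: [-0.6, 0.9, -0.4]
grip_width: 0.552
```

Run:
```python
from h import *
o=get_obs(); G=TOPC['n2']-.013*N0
rel(o,RS,G); print(o['contact_force'])
```

```text
dr [0.0003, 0.0001, -0.0009] slide [-0.0002, -0.0028, -0.0007] deg 0.1 mm 1.4
[-0.55928112  0.8863992  -0.41361872]
```

>>> drive_tool(dr=[[0,0,0],[0,0,0],[0,0,0],[0,0,0],[0,0,0],[0,0,0],[0,0,0],[0,0,0]], slide=[[0,-0.003,0],[0,-0.003,0],[0,-0.003,0],[0,-0.003,0],[0,-0.003,0],[0,-0.003,0],[0,-0.003,0],[0,-0.003,0]], hand=[0.1,-0.7,-0.7,-0.7,-0.7,-0.7,-0.7,-0.7], squeeze=45)

```text
clock: 23.75
eef_pos: [0.4908, 0.2561, 0.0685]
orientation: [[0.806, -0.567, 0.168], [-0.138, 0.096, 0.986], [-0.575, -0.818, -0.001]]
contact_force: [0.3, -0.9, 3.0]
grip_width: 0.295
```

>>> drive_tool(dr=[[0,0,0],[0,0,0],[0,0,0],[0,0,0],[0,0,0],[0,0,0]], slide=[[0,-0.01,0],[0,-0.04,0],[0,-0.09,0],[0,-0.15,0],[0,-0.22,0],[0,-0.22,0]], hand=[-0.7,-0.7,-0.7,-0.7,-0.7,-0.7])

```text
clock: 24.35
eef_pos: [0.556, 0.2453, 0.1613]
orientation: [[0.81, -0.562, 0.169], [-0.138, 0.098, 0.986], [-0.57, -0.822, 0.002]]
contact_force: [0.2, 0.3, -5.9]
grip_width: 0.301
```

Run:
```python
from h import *
o=get_obs()
rel(o,RN2,T2+.016*NN-.001*XN+[0,0,.07])
```

```text
dr [0.1229, 0.4831, -0.4299] slide [0.096, -0.2516, -0.9498] deg 59.2 mm 493.6
```

>>> drive_tool(dr=[[0.123,0.483,-0.43],[0.123,0.483,-0.43],[0.123,0.483,-0.43],[0.123,0.483,-0.43],[0.123,0.483,-0.43],[0.123,0.483,-0.43],[0.123,0.483,-0.43],[0.123,0.483,-0.43],[0.123,0.483,-0.43],[0.123,0.483,-0.43],[0.123,0.483,-0.43],[0.123,0.483,-0.43],[0.123,0.483,-0.43],[0.123,0.483,-0.43]], slide=[[0.096,-0.25,-0.2],[0.096,-0.252,-0.95],[0.096,-0.252,-0.95],[0.096,-0.252,-0.95],[0.096,-0.252,-0.95],[0.096,-0.252,-0.95],[0.096,-0.252,-0.95],[0.096,-0.252,-0.95],[0.096,-0.252,-0.95],[0.096,-0.252,-0.95],[0.096,-0.252,-0.95],[0.096,-0.252,-0.95],[0.096,-0.252,-0.95],[0.096,-0.252,-0.95]], hand=[-0.7,-0.7,-0.7,-0.7,-0.7,-0.7,-0.7,-0.7,-0.7,-0.7,-0.7,-0.7,-0.7,-0.7])

```text
clock: 25.75
eef_pos: [0.5832, -0.2398, 0.2334]
orientation: [[0.592, 0.054, 0.804], [-0.8, -0.084, 0.594], [0.099, -0.995, -0.006]]
contact_force: [0.2, 0.3, -5.5]
grip_width: 0.3
```

Run:
```python
from h import *
o=get_obs()
rel(o,RN2,T2+.016*NN-.001*XN); print(o['contact_force'])
c=camera_info('wrist'); p,d=snapshot('wrist'); cv2.imwrite('pics/w12.png',p[:,:,::-1])
R=np.array(o['orientation']); print(proj(c,np.array(o['eef_pos'])+R@np.array([-.048,.016-.034,0])))
```

```text
dr [0.0039, 0.0022, -0.0028] slide [-0.0078, 0.1339, 0.0019] deg 0.5 mm 67.0
[ 0.22507316  0.30550107 -5.45883948]
[[316.94384064 189.60843356]]
```

View pics/w12.png

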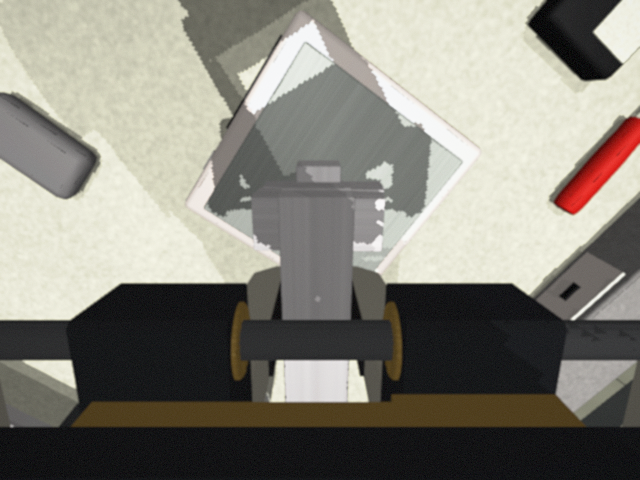

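>>> drive_tool(dr=[[0.004,0.002,-0.003],[0.004,0.002,-0.003],[0.004,0.002,-0.003],[0.004,0.002,-0.003],[0.004,0.002,-0.003],[0.004,0.002,-0.003],[0.004,0.002,-0.003]], slide=[[-0.008,0.03,0.002],[-0.008,0.06,0.002],[-0.008,0.085,0.002],[-0.008,0.105,0.002],[-0.008,0.117,0.002],[-0.008,0.124,0.002],[-0.008,0.124,0.002]], hand=[-0.7,-0.7,-0.7,-0.7,-0.7,-0.7,-0.7])

```text
clock: 26.5
eef_pos: [0.5852, -0.243, 0.1718]
orientation: [[0.588, 0.063, 0.807], [-0.802, -0.085, 0.591], [0.105, -0.994, 0.001]]
contact_force: [-0.2, 0.1, -5.2]
grip_width: 0.298
```

Run:
```python
from h import *
o=get_obs()
rel(o,RN2,T2+.016*NN-.001*XN); print(o['contact_force'])
```

```text
dr [-0.0002, -0.0009, 0.001] slide [-0.0032, 0.0104, 0.0016] deg 0.1 mm 5.5
[-0.15207974  0.11957894 -5.17636197]
```

>>> drive_tool(dr=[[0,-0.001,0.001],[0,-0.001,0.001],[0,-0.001,0.001],[0,-0.001,0.001],[0,-0.001,0.001]], slide=[[-0.003,0.002,0.002],[-0.003,0.004,0.002],[-0.003,0.006,0.002],[-0.003,0.008,0.002],[-0.003,0.008,0.002]], hand=[-0.7,-0.7,-0.7,-0.7,-0.7])

```text
clock: 27.0
eef_pos: [0.5854, -0.2414, 0.1679]
orientation: [[0.589, 0.062, 0.806], [-0.801, -0.083, 0.592], [0.104, -0.995, 0.0]]
contact_force: [-0.1, -0.1, -5.7]
grip_width: 0.297
```

>>> drive_tool(dr=[[0,0,0],[0,0,0]], slide=[[0,0.002,0],[0,0.002,0]], hand=[-0.7,-0.7])

```text
clock: 27.2
eef_pos: [0.5855, -0.2415, 0.1669]
orientation: [[0.589, 0.062, 0.806], [-0.801, -0.083, 0.592], [0.104, -0.995, 0.001]]
contact_force: [0.2, -0.6, -5.2]
grip_width: 0.298
```

Run:
```python
from h import *
o=get_obs()
rel(o,RN2,T2+.016*NN-.001*XN); print(o['contact_force'])
```

```text
dr [-0.0004, 0.0002, 0.0002] slide [-0.0001, 0.0009, -0.0006] deg 0.0 mm 0.5
[ 0.20680831 -0.62457115 -5.16475678]
```

>>> drive_tool(dr=[[0,0,0],[0,0,0],[0,0,0]], slide=[[0,0.001,0],[0,0.002,0],[0,0.002,0]], hand=[-0.7,-0.7,-0.7])

```text
clock: 27.5
eef_pos: [0.5855, -0.2416, 0.1661]
orientation: [[0.589, 0.062, 0.806], [-0.801, -0.083, 0.592], [0.104, -0.995, 0.001]]
contact_force: [-1.9, 0.9, -2.8]
grip_width: 0.299
```

>>> drive_tool(dr=[[0,0,0],[0,0,0]], slide=[[0,0.001,0],[0,0.001,0]], hand=[-0.7,-0.7])

```text
clock: 27.7
eef_pos: [0.5855, -0.2416, 0.1656]
orientation: [[0.589, 0.062, 0.806], [-0.801, -0.083, 0.592], [0.104, -0.995, 0.001]]
contact_force: [-2.2, 1.1, -1.1]
grip_width: 0.295
```

>>> drive_tool(dr=[[0,0,0],[0,0,0],[0,0,0],[0,0,0],[0,0,0]], slide=[[0,0.0005,0],[0,0.0005,0],[0,0.0005,0],[0,0.0005,0],[0,0.0005,0]], hand=[-0.7,-0.2,0.1,0.1,0.1])

```text
clock: 28.2
eef_pos: [0.5858, -0.2418, 0.1654]
orientation: [[0.589, 0.063, 0.806], [-0.801, -0.084, 0.592], [0.105, -0.995, 0.001]]
contact_force: [-0.0, 0.3, -0.4]
grip_width: 0.54
```

>>> drive_tool(dr=[[0,0,0],[0,0,0],[0,0,0],[0,0,0],[0,0,0],[0,0,0],[0,0,0]], slide=[[0,-0.02,0],[0,-0.06,0],[0.02,-0.12,0],[0.06,-0.2,0],[0.1,-0.26,0],[0.1,-0.26,0],[0.1,-0.26,0]], hand=[0.1,0.1,0.1,0.1,0.1,0.1,0.1])

```text
clock: 28.9
eef_pos: [0.6069, -0.2709, 0.3001]
orientation: [[0.589, 0.063, 0.806], [-0.802, -0.084, 0.592], [0.105, -0.995, 0.001]]
contact_force: [-0.6, -0.0, -0.2]
grip_width: 0.548
```

Run:
```python
from h import *
import pickle
o=get_obs(); c=camera_info('wrist'); p,d=snapshot('wrist')
print(o['clock'],o['eef_pos'],np.abs(o['qvel']).max())
cv2.imwrite('pics/w13.png',p[:,:,::-1]); pickle.dump((o,c,p,d),open('w13.pkl','wb'))
```

```text
28.9 [ 0.60687332 -0.27089981  0.30011808] 0.046059582693212336
```

View pics/w13.png

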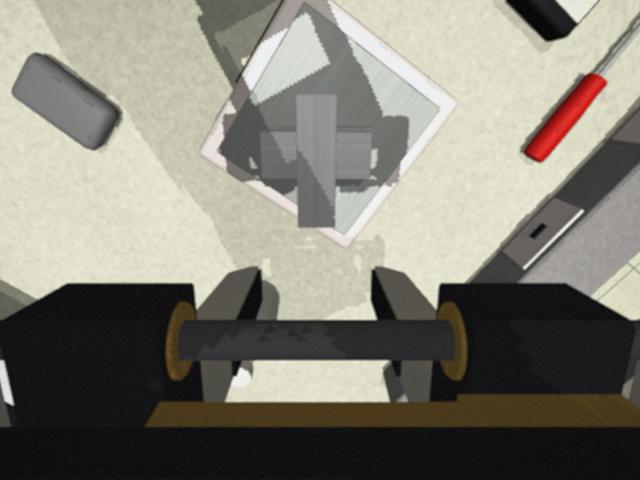

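Run:
```python
from h import *
import pickle
o,c,p,d=pickle.load(open('w13.pkl','rb'))
vv,uu=np.mgrid[75:245,240:395]; uv=np.c_[uu.ravel(),vv.ravel()]; P=pts(c,d,uv)
n,cc,dv,co,M=topface(c,P,uv,p.shape[:2],(305,110,330,215),(40,40,40,40))
print('expected',(T2+.029*NN-[0,0,.0014]).round(4))
Z=np.abs(P[:,2]-.1203)<.004; img=np.zeros(p.shape[:2],np.uint8); img[uv[Z][:,1],uv[Z][:,0]]=255
img=cv2.morphologyEx(img,cv2.MORPH_OPEN,np.ones((5,5))); img[:, 292:342]=0; img[:115]=0
ys,xs=np.nonzero(img); z=np.median(P[Z][:,2]); Q=onz(c,np.c_[xs,ys],z); print('wide z',z, cv2.minAreaRect((Q[:,:2]*1000).astype(np.float32)))
```

```text
n [-0.    -0.001  1.   ] tilt 0.08 az -96.36 rms 0.00064 
  c [ 0.5855 -0.2416  0.1779] size [27.9 93.4] dir [ 0.591 -0.806 -0.001] yaw -53.74
expected [ 0.585  -0.2414  0.178 ]
wide z 0.12023557531072626 ((586.1326293945312, -242.9728240966797), (94.23128509521484, 39.59918212890625), 36.25050735473633)
```

>>> drive_tool(dr=[[0,0,0],[0,0,0],[0,0,0],[0,0,0],[0,0,0],[0,0,0],[0,0,0],[0,0,0],[0,0,0],[0,0,0],[0,0,0],[0,0,0]], slide=[[0,-0.1,0],[-0.5,-0.1,0.1],[-0.7,-0.1,0.1],[-0.7,-0.1,0.1],[-0.7,-0.1,0.1],[-0.7,-0.1,0.1],[-0.7,-0.1,0.1],[-0.7,-0.1,0.1],[-0.7,-0.1,0.1],[-0.7,-0.1,0.1],[-0.7,-0.1,0.1],[-0.7,-0.1,0.1]], hand=[0.1,0.1,0.1,0.1,0.1,0.1,0.1,0.1,0.1,0.1,0.1,0.1])

```text
clock: 30.15
eef_pos: [0.4383, 0.0425, 0.3128]
orientation: [[0.588, 0.061, 0.807], [-0.802, -0.084, 0.591], [0.104, -0.995, -0.0]]
contact_force: [-0.3, 0.2, 0.5]
grip_width: 0.552
```

Run:
```python
from h import *
p,d=snapshot('scene'); cv2.imwrite('pics/sc9.png',p[:,:,::-1]); cv2.imwrite('pics/sc9z.png',cv2.resize(p[260:390,210:350,::-1],None,fx=4,fy=4,interpolation=cv2.INTER_CUBIC))
p,d=snapshot('top'); cv2.imwrite('pics/top9.png',p[:,:,::-1])
```

```text
(no output)
```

View pics/sc9.png

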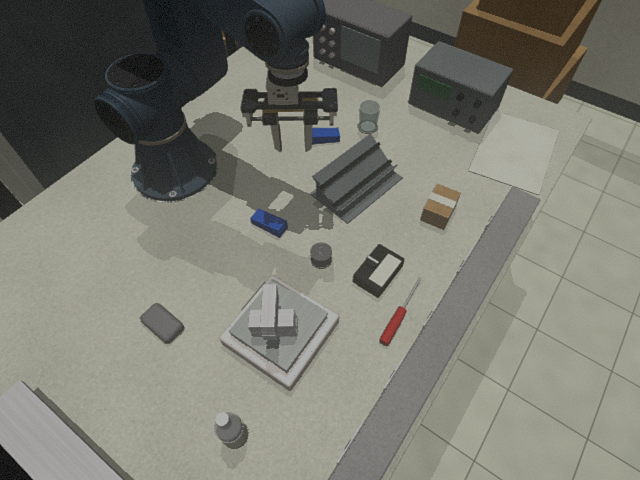

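View pics/sc9z.png

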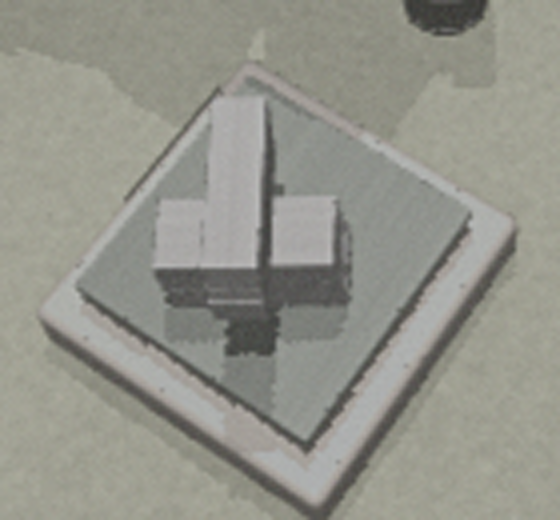

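View pics/top9.png

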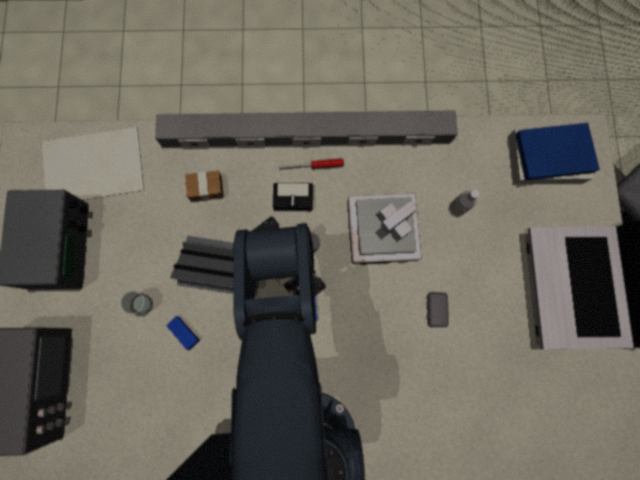

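The stack stands at (273,315) in the scene view. The stand is empty, and the bystanders look unmoved in both views.

```bash
python3 -c "
from plant import arm,get_obs
o=get_obs(); print(o['clock'],abs(o['qvel']).max()); print(arm.job_done())"
```

```text
30.25 0.0047247138807057255
the job is handed in; nothing more can be done
None
```

The pile is built and handed in at 30.25 s of the 72 s allowed. The wide bar lies end for end on the base bar. The two narrow bars lie across the middle, `narrow_bar_1` first and `narrow_bar_2` reversed on top of it. I lowered each bar until the deck carried nearly all its weight, then let go.

**Pile, last measured with the wrist camera:**

| | Wide bar | Top narrow bar |
|---|---|---|
| Tilt of top | 0.08° | 0.08° |
| Distance from planned centre | about 1.6 mm | about 0.5 mm |
| Heading | 36.0–36.25° (base bar 36.2°) | −53.7°, square to the wide bars within about 0.3° |

The lower narrow bar's top centre was within 0.5 mm of the wide bar's.

**Surroundings:** in the scene and top views taken before handing in, the pile stood free and the arm was well clear. The bystanders looked unmoved by eye; I did not measure them. The arm and spool partly hide each other in the top view, but the spool is clear in the scene view.

**Checks that disagreed:**
- **Wrist camera calibration:** it shifted by 1–2 mm with tool heading.
- **Held bars:** they showed up about 2 mm from where they should be. I corrected for 1 mm of this when placing the narrow bars.
- **Bar lengths:** most of the top-face lengths on the scale came out at 93–94 mm instead of 96 mm, so the centring figures are good to about 1–2 mm.

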